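# Level and lock a tilting sowing stand, then fit its sowing template

## Task

The sowing stand's cradle was left tipped forward after the surplus seed was shaken off. Swing it back level and slide its locking pin fully home to lock it there, and only then set the white sowing template gently down over the cradle's two dowel pins so that it lies flush on the frame. Leave the jar and the two punnets undisturbed.

Things in the scene. Friction and masses are not known exactly. Their poses are not given: they have to be found in the camera images.
- stand: Fixed bench stand: grey base 150 x 440 x 12 mm, white seed gutter in front, two aluminium cheeks (y = 135 to 147 mm either side, tops at z = 178 mm), pin bracket at the left end (y = 177 to 247 mm, lug tops z = 216 mm). Origin on the bench midway between the cheeks; x to the back of the stand, y left, z up. The trunnion axis runs along y at z = 150 mm.
- cradle (a joint): Tilt of the cradle on its trunnions, rad: 0 level, positive tipped forward (front bar down, back edge up); stops -0.12 and 0.75. Friction (0.45 N m) holds it where it is left. Cradle: steel frame 150 (x) x 250 (y) x 12 mm round a black cell tray, turning on the stand's trunnion axis.
- bar (a point): Middle of the round red grab bar along the cradle's front: 14 mm thick, 160 mm long, parallel to y, on brackets 75 mm either side of this point; 60 mm free between bar and frame. When level it lies 142 mm in front of the trunnion axis and 18 mm above it. It turns with the cradle; axes are the cradle's.
- seat (a point): Centre of the cradle frame's flat top face, 12 mm above the trunnion axis when level; axes of the cradle (x back, y left, z out of the face). Two brass dowels, 8 mm in diameter, stand on this face at x = 0, y = -108 and +108 mm and rise 15 mm above it; their top 6 mm taper to 3 mm.
- level_hole (a point): Mouth of the hole for the level position in the index disc: a steel disc of radius 72 mm on the cradle's left trunnion (y = 155 to 163 mm), turning with it. Brass-bushed 12 mm hole, 55 mm from the axis, straight above it when level. A second such hole meets the pin at 0.70 rad of tilt: not wanted here. Axes are the cradle's.
- lockpin (a joint): Travel of the steel locking pin (10 mm thick, round nose), m: 0 withdrawn, 0.024 fully home through the disc. It slides toward the stand's -y and stays where it is left (3 N drag). With no hole before it, it stops on the disc at about 0.006. Within about 0.05 rad of level it finds the hole and draws the cradle true; locked play is about 0.02 rad.
- pin_knob (a point): Centre of the upright red knob on the locking pin: a cylinder 18 mm in diameter and 34 mm tall, its centre 242 mm and its underside 225 mm above the bench (9 mm over the guide lugs). At pin travel 0 it stands at x = 0, y = +223 mm of the stand and it moves with the pin. Its axes are the stand's.
- template_grip (a point): Centre of the sowing template's grip. Template: loose white plate 146 (x) x 240 (y) x 5 mm, 0.3 kg, black seed holes, two 10 mm locating holes at x = 0, y = +-108 mm; fits either way round; starts flat on the bench. Grip: blue bar along y, 12 mm wide, 14 tall, 112 long, posts at y = +-50 mm, 33 mm free below; this point is 45 mm above the plate's underside.
- punnet_a: Closed clear punnet of seedlings, 118 x 92 x 61 mm, loose; origin: centre of its underside. Bystander.
- punnet_b: Second closed clear punnet of shorter seedlings, 118 x 92 x 61 mm, loose; origin: centre of its underside. Bystander.
- seed_jar: Amber seed jar with a steel cap, 68 mm in diameter, 95 mm tall, loose; origin: centre of its underside. Bystander.

How it is judged (in metres and radians):
On the way:
1. the cradle is level with the locking pin home in its hole, while the template is still off the stand (value of joint lockpin above 0.02 m and value of joint cradle between -0.035 and 0.035 rad and distance between template_grip and seat above 0.12 m), for 0.2 s.
At the end, for the whole second after the job is handed in: Locking pin home (over 20 mm of its 24), cradle level within 0.035 rad, template at rest over both dowels, flush on the frame: grip within 4 mm of the seat centre in x and y and 45 mm (+-3) above it, parallel within 0.03 rad and turned within 0.04 rad, either way round (value of joint lockpin above 0.02 m and value of joint cradle between -0.035 and 0.035 rad and x of template_grip in the frame of seat between -0.004 and 0.004 m and y of template_grip in the frame of seat between -0.004 and 0.004 m and z of template_grip in the frame of seat between 0.042 and 0.0475 m and angle between the z axis of template_grip and the z axis of seat, either way round below 0.03 rad and angle between the y axis of template_grip and the y axis of seat, either way round below 0.04 rad and linear speed of template below 0.02 m/s); the robot touches nothing.
It fails at once if the template is banged or dropped onto the stand (over 80 N) (contact force between template and stand above 80 N).
It fails at once if a punnet or the jar is moved by more than 15 mm (distance of any of punnet_a, punnet_b, seed_jar from where it was at the start of the episode above 0.015 m).
It also fails if it takes over 64 s, if anything falls off the work surface, if the arm or the gripper's body presses on something with over 40 N, if the wrist force passes 120 N, or if a joint passes its speed limit or range.

## Robot

A 6-joint arm with a two-finger parallel gripper is mounted at the origin on the work surface. World frame = base frame: x ahead of the robot, y to its left, z up, the work surface at z = 0. Lengths are in m, angles in degrees, forces in N, time in s.
With the tool pointing down it reaches from about 0.35 to 0.875 m from the base axis. Payload 4.2 kg.
Tool frame: the origin (TCP) lies on the centre line of the jaws, within the pads' length; the fingertips stand 19 mm ahead of it and the grasp point (between the pads) is the TCP; x points along the fingers, y is the direction in which the jaws open and shut, and the axes are right-handed (so a half turn about x gives the same grasp; the last joint's range is limited). The gripper opens to 87 mm and grips with 3 to 60 N. Pads are 19 mm wide; open, the fingers measure 117 mm over their backs; the gripper's body (75 mm by 190 mm) begins 51 mm behind the grasp point.
Start: joints at [-49.469, 22.042, 0.453, 0, -68.411, -14.817], TCP at [0.271, -0.563, 0.242] pointing down, gripper open.
Joint ranges: [-179.83, 179.83], [-69.29, 118.12], [-61.27, 80.66], [-181.25, 117.63], [-171.15, -9.14], [-177.46, 177.46]. Speed limits (degrees/s): [159.86, 159.86, 180, 180, 180, 180].

## Interface

Orientations are given as a 3x3 rotation matrix whose columns are the frame's x, y, z axes.
In Python, from station import r, viewer, job, spotter gives the robot as it stands.
- The arm moves only by the tool play_rows, never from a script. Its argument "commands" is a list of rows, each an object of numbers: "fingers": the gripper command: -1 is fully open, 1 is shut, values between are in proportion; "tx", "ty", "tz": the shift along the tool's x, y, z normalised to -1 to 1, where 1 is 750 mm; "ax", "ay", "az": the turn, a rotation vector about the tool's x, y, z normalised to -1 to 1, where 1 is pi rad. In form: [{"fingers": .., "tx": .., "ty": .., "tz": .., "ax": .., "ay": .., "az": ..}, ...]. A call has 1 to 5 rows; each row is the pose to reach, as a shift and turn from the pose commanded when the call began, along the tool's axes at that moment, turning the shorter way round; what a row does not reach only later rows make up. A row lasts 1/12 s, in which the tool goes at most 41.7 mm and 7.16 degrees, less where a joint would pass 70% of its speed; a pose out of reach is approached as far as the arm can. A call with a number of a shift or a turn outside -1 to 1 is refused whole. A call with a gripper value outside its range is refused whole. The fingers move at their own pace and stop on an object; the grip force is fixed at half the most. Time passes only in rows, so rows that repeat a pose let the fingers close. It gives the time, the measured TCP pose, the force and the opening at its end, in the units of the state.
- r.sense(): the state, without advancing time (a new reading comes with each control period).
- viewer.capture(name): name is "scene" or "side" or "wrist"; returns a dict with "image" (400x640x3 uint8, red, green, blue), "fx", "fy", "cx", "cy" (pixels), "R" (3x3) and "t" (3): a world point X has camera coordinates R X + t; the wrist camera has in their place "mount" (4x4, takes a point from camera to tool coordinates, whose origin is the TCP and whose axes are the tool frame's). Camera axes: x right, y down, z forward; pixel columns grow to the right and rows downward; lengths in m; the calibration is good to about 2 mm. A picture is of the moment at which its call begins: read the wrist's pose just before it. There is no depth.
- job.finish_job(): hands the job in, once; it reports no verdict.
Trained networks look in a picture, given as the dict that the camera call returned (one of the last four; its "shot" number tells which), for a name from the list of things; names that differ only in an ending like _2 or _b are one class to them, and where a whole thing is asked for, a point or a joint stands for the part that bears it (a point fixed in the world has none). Each returns a list of dicts, best first, with "score" (0 to 1); they miss things now and then, are a little off and sometimes report something else, mostly with a low value. They report only what shows in the picture. A call takes as long as a camera call.
- spotter.find_in(name, picture): "uv" ([column, row] in pixels, amid what is visible of it).
- spotter.silhouettes(name, picture): "region" (400x640 bool, what is visible of it) and "uv" ([column, row] in pixels, amid what is visible of it).
The state is a dict: "time_s": time; "joints": joint angles; "joint_velocities": joint speeds; "effort": joint torques, N m; "tcp_pos": TCP position; "ee_rot": TCP orientation; "wrist_force": force on the tool from outside, world axes, zero at the start; "moment": the same for the moment, N m; "gripper_width": opening from 0.0 (shut) to 1.0 (fully open).
Only numpy, scipy, OpenCV 4.12 (cv2) and the standard library are available. Lean on these libraries where they do the work, as an engineer would, in place of code of your own. Each camera call takes 0.05 s, during which the arm holds its last target. There are 200 camera calls.

## Working session

There is one attempt and no reset: what is moved stays moved. The work goes in short steps, Python scripts to look and compute and a tool call to move; the robot and the scene stay as the last step left them, time stands still between calls to the robot, and variables do not carry over. Pictures are saved under pics/ and viewed, about 8 in all and at most 12, crops included, and the job is handed in when it is done.

Besides the shell and the picture viewer there is one more tool, called after "Call:" as name(argument=value, ...) on one line, values as JSON. play_rows: Moves the arm, as the interface text tells. Its arguments: {"type":"object","properties":{"commands":{"type":"array"}},"required":["commands"]}

```bash
mkdir -p pics; ls; cat > shot.py <<'E'
import cv2,numpy as np
from station import r,viewer,job,spotter
def save(p,n): cv2.imwrite(f'pics/{n}.png',p['image'][:,:,::-1])
E
python3 - <<'E'
from shot import *
s=r.sense(); print({k:np.round(v,3).tolist() for k,v in s.items()})
ims=[]
for c in ['scene','side']:
    p=viewer.capture(c); save(p,c+'0')
    print(c,[round(p[k],1) for k in('fx','fy','cx','cy')],np.round(p['R'],4).tolist(),np.round(p['t'],4).tolist())
    for n in ['stand','cradle','bar','seat','level_hole','lockpin','pin_knob','template_grip','punnet_a','seed_jar']:
        print(n,[(np.round(d['uv'],1).tolist(),round(d['score'],2)) for d in spotter.find_in(n,p)][:3])
    ims.append(p['image'])
p=viewer.capture('wrist'); print(np.round(p['mount'],4).tolist(),p['fx'])
E
```

```text
pics
{'time_s': 0.0, 'joints': [-49.468, 22.09, 0.378, -0.03, -68.412, -14.817], 'joint_velocities': [0.143, 0.005, 0.133, -0.031, -0.023, -0.072], 'effort': [0.002, -39.067, 18.741, 4.22, 0.011, -0.0], 'tcp_pos': [0.271, -0.563, 0.24], 'ee_rot': [[-0.001, -0.434, 0.901], [0.002, 0.901, 0.434], [-1.0, 0.002, -0.0]], 'wrist_force': [0.11, -0.585, -0.079], 'moment': [0.004, -0.01, 0.041], 'gripper_width': 0.999}
scene [372.4, 372.4, 316.9, 198.3] [[0.3649, 0.931, -0.009], [0.7733, -0.3084, -0.554], [-0.5185, 0.1952, -0.8325]] [-0.1453, -0.3524, 1.5737]
stand [([345.4, 210.5], 0.63)]
cradle [([339.7, 201.2], 0.78)]
bar [([342.2, 197.8], 0.93)]
seat [([341.2, 199.7], 0.69)]
level_hole [([340.5, 200.6], 0.8)]
lockpin [([407.4, 168.2], 0.56)]
pin_knob [([339.5, 199.7], 0.7), ([405.2, 168.2], 0.56)]
template_grip [([227.0, 254.6], 0.79)]
punnet_a [([145.6, 251.7], 0.86), ([436.1, 152.9], 0.76)]
seed_jar [([456.2, 188.5], 0.59)]
side [449.9, 449.9, 316.1, 200.6] [[-0.903, -0.4295, 0.0006], [-0.2889, 0.6063, -0.7409], [0.3179, -0.6693, -0.6716]] [0.4445, 0.3217, 1.5569]
stand [([292.7, 240.3], 0.56), ([293.7, 217.4], 0.38)]
cradle [([294.1, 220.3], 0.83)]
bar [([293.6, 218.6], 0.84)]
seat [([290.1, 216.9], 0.78)]
level_hole [([293.4, 219.9], 0.74)]
lockpin [([381.7, 158.4], 0.55), ([290.0, 219.4], 0.49), ([263.5, 234.8], 0.43)]
pin_knob [([293.6, 238.2], 0.58)]
template_grip [([340.6, 187.3], 0.88)]
punnet_a [([381.0, 156.3], 0.82), ([262.5, 349.3], 0.72)]
seed_jar [([221.9, 319.1], 0.93), ([292.2, 217.5], 0.37)]
[[-0.0003, -0.2847, 0.9586, -0.143], [1.0, 0.0, 0.0003, -0.0], [-0.0001, 0.9586, 0.2847, -0.0784], [0.0, 0.0, 0.0, 1.0]] 334.6600498277359
```

View pics/scene0.png

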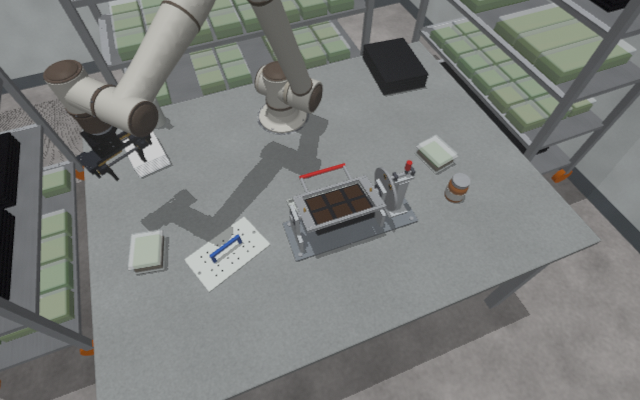

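View pics/side0.png

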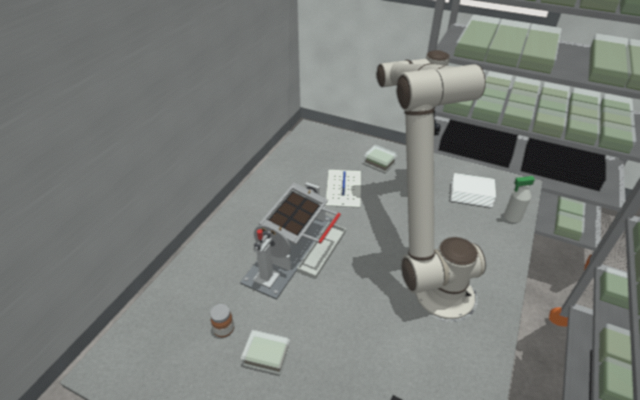

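The scene view shows the cradle with its red bar toward the robot at (323,171) and the knob at (409,165). The template's grip is at (227,250), the jar at (457,188), and the punnets at (146,250) and (437,153). Next I'll triangulate from the red and blue blobs.

```bash
cat >> shot.py <<'E'
def ray(p,uv):
    d=p['R'].T@np.array([(uv[0]-p['cx'])/p['fx'],(uv[1]-p['cy'])/p['fy'],1]); return -p['R'].T@p['t'],d/np.linalg.norm(d)
def tri(obs):
    A=0;b=0
    for p,uv in obs:
        c,d=ray(p,uv);M=np.eye(3)-np.outer(d,d);A=A+M;b=b+M@c
    X=np.linalg.solve(A,b); return X,[np.round(proj(p,X)-uv,1).tolist() for p,uv in obs]
def proj(p,X):
    c=p['R']@X+p['t'];return np.array([p['fx']*c[0]/c[2]+p['cx'],p['fy']*c[1]/c[2]+p['cy']])
def onz(p,uv,z):
    c,d=ray(p,uv);return c+d*(z-c[2])/d[2]
def blobs(p,col,box,mn=8):
    im=p['image'].astype(int);R,G,B=im[...,0],im[...,1],im[...,2]
    m=((R>110)&(R>2*G)&(R>2*B)) if col=='red' else ((B>80)&(B>1.4*R)&(B>1.15*G))
    k=np.zeros_like(m);x0,y0,x1,y1=box;k[y0:y1,x0:x1]=1;m&=k
    n,l,s,c=cv2.connectedComponentsWithStats(m.astype(np.uint8),connectivity=8)
    out=[]
    for i in range(1,n):
        if s[i,4]<mn: continue
        q=np.argwhere(l==i)[:,::-1].astype(float);m0=q.mean(0)
        w,v=np.linalg.eigh(np.cov(q.T));t=(q-m0)@v[:,1]
        e=[m0+v[:,1]*t.min(),m0+v[:,1]*t.max()]
        out.append(dict(n=int(s[i,4]),c=m0,e=e))
    return out
E
python3 - <<'E'
from shot import *
a=viewer.capture('scene');b=viewer.capture('side')
for p,box in((a,(280,140,430,200)),(b,(240,190,360,260))):
    print([(o['n'],np.round(o['c'],1).tolist(),np.round(o['e'],1).tolist()) for o in blobs(p,'red',box)])
for p,box in((a,(190,220,280,290)),(b,(320,160,365,210))):
    print([(o['n'],np.round(o['c'],1).tolist(),np.round(o['e'],1).tolist()) for o in blobs(p,'blue',box)])
for n,box in(('a',1),):
  for uv in([145.6,251.7],[436.1,152.9],[456.2,188.5]): print(np.round(onz(a,uv,.05),3))
cv2.imwrite('pics/c.png',np.hstack([cv2.resize(a['image'][130:270,270:430,::-1],(400,350),interpolation=cv2.INTER_CUBIC),cv2.resize(b['image'][170:310,230:390,::-1],(400,350),interpolation=cv2.INTER_CUBIC)]))
E
```

```text
[(25, [408.9, 163.2], [[409.2, 160.8], [408.4, 167.1]]), (149, [321.6, 170.8], [[344.1, 164.5], [300.0, 177.0]])]
[(78, [329.1, 227.2], [[338.6, 213.7], [319.6, 240.7]]), (28, [259.4, 232.7], [[259.4, 229.9], [259.2, 237.0]])]
[(169, [224.7, 246.7], [[239.0, 236.0], [210.3, 257.4]])]
[(34, [343.5, 182.1], [[343.9, 172.0], [343.0, 193.0]])]
[ 0.467 -0.605  0.05 ]
[0.455 0.455 0.05 ]
[0.621 0.434 0.05 ]
```

View pics/c.png

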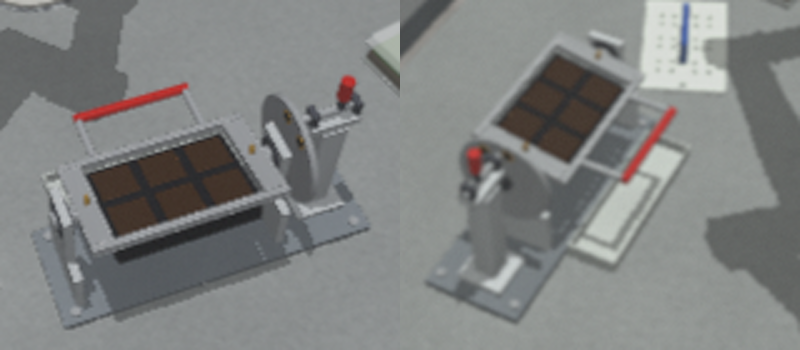

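The crop shows the cradle tipped toward the robot, with the disc and red knob at the left end. I'll fit the stand pose and tilt jointly, plus the template pose.

```bash
python3 - <<'E'
from shot import *
from scipy.optimize import least_squares
a=viewer.capture('scene');b=viewer.capture('side')
ra=sorted(blobs(a,'red',(280,140,430,200)),key=lambda o:-o['n']);rb=sorted(blobs(b,'red',(240,190,360,260)),key=lambda o:-o['n'])
def W(q,P):
    c,s=np.cos(q[2]),np.sin(q[2]);return np.array([q[0]+c*P[0]-s*P[1],q[1]+s*P[0]+c*P[1],P[2]])
def tilt(t,x,y,z): # positive: front (-x) down
    return [np.cos(t)*x+np.sin(t)*z,y,.15-np.sin(t)*-x*1+np.cos(t)*z]
def f(q):
    o=[]
    for p,rr in((a,ra),(b,rb)):
        e=[proj(p,W(q,tilt(q[3],-.142,y,.018))) for y in(.08,-.08)]
        E=rr[0]['e']; 
        if np.linalg.norm(E[0]-e[0])>np.linalg.norm(E[1]-e[0]):E=E[::-1]
        o+=[e[0]-E[0],e[1]-E[1],proj(p,W(q,[0,.223,.242]))-rr[1]['c']]
    return np.concatenate(o)
for x0 in([.55,.1,.2,.5],[.55,.1,0,.2]):
    s=least_squares(f,x0);print(s.x,np.degrees(s.x[2]),s.cost,np.round(s.fun,1))
np.save('stand.npy',s.x)
ga=blobs(a,'blue',(190,220,280,290))[0]['e'];gb=blobs(b,'blue',(320,160,365,210))[0]['e']
def g(q):
    o=[]
    for p,E in((a,ga),(b,gb)):
        e=[proj(p,W(q,[0,y,.045])) for y in(.056,-.056)]
        if np.linalg.norm(E[0]-e[0])>np.linalg.norm(E[1]-e[0]):E=E[::-1]
        o+=[e[0]-E[0],e[1]-E[1]]
    return np.concatenate(o)
s=least_squares(g,[.6,-.4,-.3]);print(s.x,np.degrees(s.x[2]),s.cost,np.round(s.fun,1))
print('bar',W(np.load('stand.npy'),tilt(np.load('stand.npy')[3],-.142,0,.018)),'knob',W(np.load('stand.npy'),[0,.223,.242]))
E
```

```text
[ 0.5755012  -0.00244737 -0.04863618  0.19233754] -2.7866480708845183 3.592308895934326 [ 0.8 -0.1 -0.9 -0.  -0.9  0.7 -1.1  0.7  0.3 -0.7  0.3  1.4]
[ 0.5755012  -0.00244737 -0.04863618  0.19233753] -2.786648086136878 3.592308895934515 [ 0.8 -0.1 -0.9 -0.  -0.9  0.7 -1.1  0.7  0.3 -0.7  0.3  1.4]
[ 0.53672138 -0.3663204   0.37615957] 21.55235560540383 11.889870979457342 [ 0.8 -1.1  0.5 -0.8 -0.  -4.6 -0.3 -0.1]
bar [0.43972119 0.00416167 0.14052424] knob [0.58634279 0.22028894 0.242     ]
```

```bash
cat >> shot.py <<'E'
def W(q,P):
    c,s=np.cos(q[2]),np.sin(q[2]);return np.array([q[0]+c*P[0]-s*P[1],q[1]+s*P[0]+c*P[1],P[2]])
def tilt(t,x,y,z): # positive: front (-x) down
    return [np.cos(t)*x-np.sin(t)*z,y,.15+np.sin(t)*x+np.cos(t)*z]
from scipy.spatial.transform import Rotation as Ro
def go(x,y,z,yaw=None):
    "TCP target, yaw = world angle of tool y (deg), tool down; prints row numbers relative to present pose"
    s=r.sense();p=np.array(s['tcp_pos']);R=np.array(s['ee_rot'])
    yy=np.array(R[:,1]) if yaw is None else np.array([np.cos(np.radians(yaw)),np.sin(np.radians(yaw)),0])
    yy[2]=0;yy/=np.linalg.norm(yy);xx=np.array([0,0,-1.]);T=np.c_[xx,yy,np.cross(xx,yy)]
    d=R.T@(np.array([x,y,z])-p);rv=Ro.from_matrix(R.T@T).as_rotvec()
    print('t=',round(s['time_s'],2),'tcp',np.round(p,4),'d mm',np.round(d*1e3,1),'T',np.round(d/.75,4),'A',np.round(rv/np.pi,4),'rows',max(np.linalg.norm(d)/.0417,np.degrees(np.linalg.norm(rv))/7.16))
def wcap():
    s=r.sense();p=viewer.capture('wrist');R=np.array(s['ee_rot']);M=np.array(p['mount'])
    Rw=R@M[:3,:3];tw=R@M[:3,3]+np.array(s['tcp_pos']);p['R']=Rw.T;p['t']=-Rw.T@tw;return p
E
python3 - <<'E'
from shot import *
from scipy.optimize import least_squares
a=viewer.capture('scene');b=viewer.capture('side')
ra=sorted(blobs(a,'red',(280,140,430,200)),key=lambda o:-o['n']);rb=sorted(blobs(b,'red',(240,190,360,260)),key=lambda o:-o['n'])
def f(q):
    o=[]
    for p,rr in((a,ra),(b,rb)):
        e=[proj(p,W(q,tilt(q[3],-.142,y,.018))) for y in(.08,-.08)]
        E=rr[0]['e']; 
        if np.linalg.norm(E[0]-e[0])>np.linalg.norm(E[1]-e[0]):E=E[::-1]
        o+=[e[0]-E[0],e[1]-E[1],proj(p,W(q,[0,.223,.242]))-rr[1]['c']]
    return np.concatenate(o)
s=least_squares(f,[.55,.1,0,.2]);print(s.x,s.cost);q=s.x;np.save('stand.npy',q)
b=W(q,tilt(q[3],-.142,0,.018));print('bar',b,'level',W(q,tilt(0,-.142,0,.018)),'knob',W(q,[0,.223,.242]))
go(b[0],b[1]-.03,.28,-180+np.degrees(q[2]))
E
```

```text
[ 0.58120946 -0.00162268 -0.03319978  0.20021574] 3.1147002541911744
bar [0.4385449  0.00311549 0.13939936] level [0.43928771 0.00309082 0.168     ] knob [0.58861165 0.22125443 0.242     ]
t= 1.45 tcp [ 0.2712 -0.5631  0.2415] d mm [-38.5 410.5 383.4] T [-0.0513  0.5473  0.5112] A [-0.3466  0.     -0.    ] rows 13.501588194121506
```

Call:
play_rows(commands=[{"fingers":-1,"tx":-0.05,"ty":0.547,"tz":0.511,"ax":-0.347,"ay":0,"az":0},{"fingers":-1,"tx":-0.05,"ty":0.547,"tz":0.511,"ax":-0.347,"ay":0,"az":0},{"fingers":-1,"tx":-0.05,"ty":0.547,"tz":0.511,"ax":-0.347,"ay":0,"az":0},{"fingers":-1,"tx":-0.05,"ty":0.547,"tz":0.511,"ax":-0.347,"ay":0,"az":0},{"fingers":-1,"tx":-0.05,"ty":0.547,"tz":0.511,"ax":-0.347,"ay":0,"az":0}])

```text
time_s: 1.87
tcp_pos: [0.3332, -0.363, 0.2556]
ee_rot: [[0.0, -0.882, 0.472], [-0.0, 0.472, 0.882], [-1.0, -0.0, -0.0]]
wrist_force: [1.1, -0.6, -0.3]
gripper_width: 0.997
```

```bash
python3 -c "
from shot import *
go(.4385,-.027,.28,178.1)"
```

```text
t= 1.87 tcp [ 0.3332 -0.363   0.2556] d mm [-24.4  65.7 345.9] T [-0.0326  0.0877  0.4612] A [-1.459e-01 -0.000e+00  1.000e-04] rows 8.464469986396121
```

Call:
play_rows(commands=[{"fingers":-0.2,"tx":-0.03,"ty":0.088,"tz":0.46,"ax":-0.146,"ay":0,"az":0},{"fingers":-0.2,"tx":-0.03,"ty":0.088,"tz":0.46,"ax":-0.146,"ay":0,"az":0},{"fingers":-0.2,"tx":-0.03,"ty":0.088,"tz":0.46,"ax":-0.146,"ay":0,"az":0},{"fingers":-0.2,"tx":-0.03,"ty":0.088,"tz":0.46,"ax":-0.146,"ay":0,"az":0},{"fingers":-0.2,"tx":-0.03,"ty":0.088,"tz":0.46,"ax":-0.146,"ay":0,"az":0}])

```text
time_s: 2.28
tcp_pos: [0.3963, -0.1646, 0.2694]
ee_rot: [[0.001, -0.999, 0.035], [-0.0, 0.035, 0.999], [-1.0, -0.001, -0.0]]
wrist_force: [0.2, -0.1, -0.1]
gripper_width: 0.705
```

```bash
python3 - <<'E'
from shot import *
go(.4385,-.027,.28,178.1)
p=wcap();save(p,'w1')
for o in blobs(p,'red',(0,0,640,400)):print(o['n'],np.round(o['c'],1),np.round(o['e'],1).tolist(),onz(p,o['c'],.139))
q=np.load('stand.npy');print([np.round(proj(p,W(q,tilt(q[3],-.142,y,.018)))) for y in(.08,-.08)],proj(p,W(q,[0,.223,.242])))
E
```

```text
t= 2.28 tcp [ 0.3963 -0.1646  0.2694] d mm [-10.6 -37.3 139. ] T [-0.0141 -0.0498  0.1854] A [-0.0007 -0.      0.0005] rows 3.46186837594856
[array([282., 425.]), array([277., 292.])] [115.23221476 655.15089039]
```

View pics/w1.png

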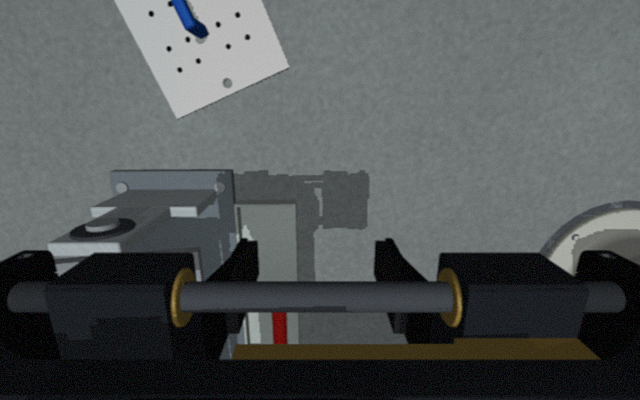

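The template shows at the top left of the wrist view, with a locating hole at (227,83). The bar is at (281,328), close to the predicted column of about 278. I'll approach the bar next.

```bash
python3 -c "
from shot import *
go(.4385,.003,.139,178.1)"
```

```text
t= 2.33 tcp [ 0.3989 -0.1597  0.27  ] d mm [131.4 -34.1 163.6] T [ 0.1752 -0.0454  0.2181] A [0.0008 0.0005 0.0015] rows 5.098558073617932
```

Call:
play_rows(commands=[{"fingers":-0.2,"tx":0.0,"ty":-0.045,"tz":0.218,"ax":0,"ay":0,"az":0},{"fingers":-0.2,"tx":0.0,"ty":-0.045,"tz":0.218,"ax":0,"ay":0,"az":0},{"fingers":-0.2,"tx":0.0,"ty":-0.045,"tz":0.218,"ax":0,"ay":0,"az":0},{"fingers":-0.2,"tx":0.0,"ty":-0.045,"tz":0.218,"ax":0,"ay":0,"az":0},{"fingers":-0.2,"tx":0.0,"ty":-0.045,"tz":0.218,"ax":0,"ay":0,"az":0}])

```text
time_s: 2.75
tcp_pos: [0.4379, 0.0007, 0.2692]
ee_rot: [[0.003, -1.0, 0.031], [0.001, 0.031, 1.0], [-1.0, -0.003, 0.001]]
wrist_force: [-0.4, -0.6, -0.0]
gripper_width: 0.602
```

```bash
python3 - <<'E'
from shot import *
p=wcap();
go(.4385,.003,.139,178.1)
for o in blobs(p,'red',(0,0,640,400)):print(o['n'],np.round(o['c'],1),np.round(o['e'],1).tolist(),onz(p,o['c'],.139))
q=np.load('stand.npy');print([np.round(proj(p,W(q,tilt(q[3],-.142,y,.018)))) for y in(.08,-.08)],proj(p,W(q,[0,.223,.242])))
E
```

```text
t= 2.8 tcp [ 0.4369 -0.0014  0.2689] d mm [129.9  -1.3   4.4] T [ 0.1732 -0.0018  0.0059] A [0.0003 0.0001 0.0002] rows 3.117660501935214
2467 [317.2 188.2] [[317.8, 105.0], [316.6, 280.0]] [ 0.43673338 -0.00884174  0.139     ]
[array([315., 286.]), array([316., 104.])] [123.688096   526.49899469]
```

Call:
play_rows(commands=[{"fingers":-0.2,"tx":0.05,"ty":0,"tz":0.006,"ax":0,"ay":0,"az":0},{"fingers":-0.2,"tx":0.1,"ty":0,"tz":0.006,"ax":0,"ay":0,"az":0},{"fingers":-0.2,"tx":0.15,"ty":0,"tz":0.006,"ax":0,"ay":0,"az":0},{"fingers":-0.2,"tx":0.173,"ty":0,"tz":0.006,"ax":0,"ay":0,"az":0},{"fingers":-0.2,"tx":0.173,"ty":0,"tz":0.006,"ax":0,"ay":0,"az":0}])

```text
time_s: 3.22
tcp_pos: [0.433, -0.0018, 0.1353]
ee_rot: [[-0.009, -0.999, 0.041], [-0.003, 0.041, 0.999], [-1.0, 0.009, -0.003]]
wrist_force: [0.1, -1.3, 0.7]
gripper_width: 0.598
```

Call:
play_rows(commands=[{"fingers":1,"tx":0,"ty":0,"tz":0,"ax":0,"ay":0,"az":0},{"fingers":1,"tx":0,"ty":0,"tz":0,"ax":0,"ay":0,"az":0},{"fingers":1,"tx":0,"ty":0,"tz":0,"ax":0,"ay":0,"az":0},{"fingers":1,"tx":0,"ty":0,"tz":0,"ax":0,"ay":0,"az":0},{"fingers":1,"tx":0,"ty":0,"tz":0,"ax":0,"ay":0,"az":0}])

```text
time_s: 3.63
tcp_pos: [0.437, 0.0002, 0.1402]
ee_rot: [[0.003, -0.999, 0.038], [0.001, 0.038, 0.999], [-1.0, -0.003, 0.001]]
wrist_force: [0.4, -0.4, -0.7]
gripper_width: 0.306
```

Call:
play_rows(commands=[{"fingers":1,"tx":0,"ty":0,"tz":0,"ax":0,"ay":0,"az":0},{"fingers":1,"tx":0,"ty":0,"tz":0,"ax":0,"ay":0,"az":0},{"fingers":1,"tx":0,"ty":0,"tz":0,"ax":0,"ay":0,"az":0},{"fingers":1,"tx":0,"ty":0,"tz":0,"ax":0,"ay":0,"az":0}])

```text
time_s: 3.97
tcp_pos: [0.4372, 0.0002, 0.1396]
ee_rot: [[0.002, -0.999, 0.038], [0.0, 0.038, 0.999], [-1.0, -0.002, 0.0]]
wrist_force: [2.1, -0.6, 2.3]
gripper_width: 0.147
```

Call:
play_rows(commands=[{"fingers":1,"tx":-0.01,"ty":0,"tz":0,"ax":0,"ay":0,"az":0},{"fingers":1,"tx":-0.02,"ty":0,"tz":0,"ax":0,"ay":0,"az":0},{"fingers":1,"tx":-0.03,"ty":0,"tz":0,"ax":0,"ay":0,"az":0},{"fingers":1,"tx":-0.038,"ty":0,"tz":0,"ax":0,"ay":0,"az":0},{"fingers":1,"tx":-0.038,"ty":0,"tz":0,"ax":0,"ay":0,"az":0}])

```text
time_s: 4.38
tcp_pos: [0.4378, 0.0002, 0.1686]
ee_rot: [[0.003, -0.999, 0.038], [0.0, 0.038, 0.999], [-1.0, -0.003, 0.0]]
wrist_force: [4.9, -2.3, 0.8]
gripper_width: 0.148
```

```bash
python3 - <<'E'
from shot import *
q=np.load('stand.npy')
s=r.sense();print(np.round(s['tcp_pos'],4),s['wrist_force'],s['gripper_width'])
for c,box in(('scene',(280,140,430,200)),('side',(240,180,370,260))):
    p=viewer.capture(c);save(p,c+'2')
    print([(o['n'],np.round(o['c'],1).tolist(),np.round(o['e'],1).tolist()) for o in blobs(p,'red',box)])
    print('level pred',[np.round(proj(p,W(q,tilt(0,-.142,y,.018))),1) for y in(.08,-.08)],'dowels',[np.round(proj(p,W(q,tilt(0,0,y,.022))),1) for y in(.108,-.108)])
E
```

```text
[4.378e-01 2.000e-04 1.686e-01] [ 4.87371402 -2.31449441  0.76392704] 0.14808588751518387
[(12, [342.5, 159.2], [[344.9, 158.6], [340.2, 159.9]]), (19, [408.9, 162.4], [[411.2, 161.9], [406.8, 162.9]]), (55, [307.7, 169.7], [[316.0, 167.8], [298.9, 171.8]])]
level pred [array([344.9, 158.8]), array([298.4, 172. ])] dowels [array([370.6, 189.1]), array([304.1, 209.3])]
[(31, [324.6, 228.0], [[329.7, 220.5], [319.5, 235.6]]), (27, [259.3, 232.7], [[259.2, 229.0], [259.4, 238.0]])]
level pred [array([319. , 235.8]), array([339.1, 207.3])] dowels [array([278.8, 226.5]), array([308.2, 190.2])]
```

Call:
play_rows(commands=[{"fingers":-0.3,"tx":0,"ty":0,"tz":0,"ax":0,"ay":0,"az":0},{"fingers":-0.3,"tx":0,"ty":0,"tz":0,"ax":0,"ay":0,"az":0},{"fingers":-0.3,"tx":0,"ty":0,"tz":0,"ax":0,"ay":0,"az":0},{"fingers":-0.3,"tx":0,"ty":0,"tz":0,"ax":0,"ay":0,"az":0},{"fingers":-0.3,"tx":0,"ty":0,"tz":0,"ax":0,"ay":0,"az":0}])

```text
time_s: 4.9
tcp_pos: [0.4357, -0.0, 0.1672]
ee_rot: [[-0.001, -0.999, 0.038], [-0.0, 0.038, 0.999], [-1.0, 0.001, -0.0]]
wrist_force: [0.5, -0.1, 0.7]
gripper_width: 0.442
```

Call:
play_rows(commands=[{"fingers":-0.3,"tx":-0.055,"ty":0,"tz":0,"ax":0,"ay":0,"az":0},{"fingers":-0.3,"tx":-0.11,"ty":0,"tz":0,"ax":0,"ay":0,"az":0},{"fingers":-0.3,"tx":-0.165,"ty":0,"tz":0,"ax":0,"ay":0,"az":0},{"fingers":-0.3,"tx":-0.2,"ty":0,"tz":0,"ax":0,"ay":0,"az":0},{"fingers":-0.3,"tx":-0.2,"ty":0,"tz":0,"ax":0,"ay":0,"az":0}])

```text
time_s: 5.32
tcp_pos: [0.4389, 0.0004, 0.3239]
ee_rot: [[0.013, -0.999, 0.037], [0.002, 0.037, 0.999], [-1.0, -0.012, 0.003]]
wrist_force: [1.2, 0.8, 0.5]
gripper_width: 0.643
```

```bash
python3 -c "
from shot import *
go(.5886,.165,.32,178.1)
p=wcap()
for o in blobs(p,'red',(0,0,640,400)):print(o['n'],np.round(o['c'],1),np.round(o['e'],1).tolist(),onz(p,o['c'],.168))
q=np.load('stand.npy')
print([np.round(proj(p,W(q,tilt(0,-.142,y,.018))),1) for y in(.08,-.08)])
"
```

```text
t= 5.32 tcp [4.389e-01 4.000e-04 3.239e-01] d mm [   6.2 -143.3  170.1] T [ 0.0083 -0.1911  0.2267] A [-0.0014  0.0009  0.004 ] rows 5.335416658211678
2193 [319.3 184.5] [[319.2, 105.0], [319.3, 273.0]] [ 0.43741486 -0.00590785  0.168     ]
[array([317.8, 271.7]), array([317.3, 103.8])]
```

Call:
play_rows(commands=[{"fingers":-0.3,"tx":0.008,"ty":-0.19,"tz":0.225,"ax":0,"ay":0,"az":0},{"fingers":-0.3,"tx":0.008,"ty":-0.19,"tz":0.225,"ax":0,"ay":0,"az":0},{"fingers":-0.3,"tx":0.008,"ty":-0.19,"tz":0.225,"ax":0,"ay":0,"az":0},{"fingers":-0.3,"tx":0.008,"ty":-0.19,"tz":0.225,"ax":0,"ay":0,"az":0},{"fingers":-0.3,"tx":0.008,"ty":-0.19,"tz":0.225,"ax":0,"ay":0,"az":0}])

```text
time_s: 5.78
tcp_pos: [0.5769, 0.1552, 0.3097]
ee_rot: [[-0.004, -0.999, 0.038], [-0.001, 0.038, 0.999], [-1.0, 0.004, -0.001]]
wrist_force: [1.3, -0.9, 1.6]
gripper_width: 0.646
```

Call:
play_rows(commands=[{"fingers":-0.3,"tx":0,"ty":0,"tz":0,"ax":0,"ay":0,"az":0},{"fingers":-0.3,"tx":0,"ty":0,"tz":0,"ax":0,"ay":0,"az":0}])

```text
time_s: 5.95
tcp_pos: [0.5766, 0.1552, 0.3077]
ee_rot: [[-0.007, -0.999, 0.037], [-0.003, 0.037, 0.999], [-1.0, 0.007, -0.003]]
wrist_force: [-0.3, -0.6, 0.2]
gripper_width: 0.647
```

```bash
python3 -c "
from shot import *
p=wcap();save(p,'w2')
go(.5886,.2213,.246,178.1)
for o in blobs(p,'red',(0,0,640,400)):print(o['n'],np.round(o['c'],1),np.round(o['e'],1).tolist(),onz(p,o['c'],.25))
q=np.load('stand.npy')
print([np.round(proj(p,W(q,[0,.223,z])),1) for z in(.225,.259)],[proj(p,W(q,tilt(0,0,.108,z))) for z in(.012,.027)],proj(p,W(q,[0,.155,.205])))
"
```

```text
t= 6.0 tcp [0.5761 0.1541 0.309 ] d mm [ 62.8 -10.3  67.7] T [ 0.0837 -0.0137  0.0903] A [-0.0015 -0.0008 -0.0016] rows 2.228501081192056
1675 [486.5  51.3] [[493.2, -1.0], [479.5, 105.6]] [0.47778008 0.05268193 0.25      ]
357 [304.3 324.7] [[316.0, 324.4], [293.0, 324.9]] [0.58691624 0.22516195 0.25      ]
[array([302.7, 299.8]), array([301.2, 328.2])] [array([302.95741884, 140.1067975 ]), array([302.40504341, 142.0207035 ])] [302.1852444  207.71454281]
```

View pics/w2.png

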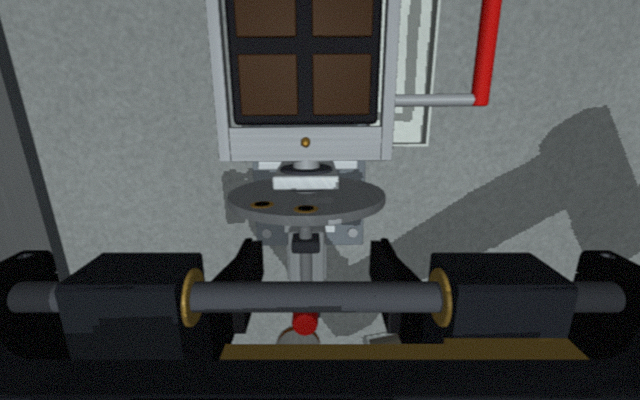

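The level hole at (306,208) lines up with the pin and knob at (304,325), and the dowel is at (306,142). Next: grip the knob.

Call:
play_rows(commands=[{"fingers":-0.3,"tx":0,"ty":-0.012,"tz":0.05,"ax":0,"ay":0,"az":0},{"fingers":-0.3,"tx":0,"ty":-0.012,"tz":0.09,"ax":0,"ay":0,"az":0},{"fingers":-0.3,"tx":0.04,"ty":-0.012,"tz":0.09,"ax":0,"ay":0,"az":0},{"fingers":-0.3,"tx":0.083,"ty":-0.012,"tz":0.09,"ax":0,"ay":0,"az":0},{"fingers":-0.3,"tx":0.083,"ty":-0.012,"tz":0.09,"ax":0,"ay":0,"az":0}])

```text
time_s: 6.42
tcp_pos: [0.5836, 0.2189, 0.2427]
ee_rot: [[-0.013, -0.999, 0.04], [-0.005, 0.04, 0.999], [-1.0, 0.013, -0.006]]
wrist_force: [-1.1, -0.2, -2.3]
gripper_width: 0.653
```

Call:
play_rows(commands=[{"fingers":1,"tx":0,"ty":0,"tz":0,"ax":0,"ay":0,"az":0},{"fingers":1,"tx":0,"ty":0,"tz":0,"ax":0,"ay":0,"az":0},{"fingers":1,"tx":0,"ty":0,"tz":0,"ax":0,"ay":0,"az":0},{"fingers":1,"tx":0,"ty":0,"tz":0,"ax":0,"ay":0,"az":0},{"fingers":1,"tx":0,"ty":0,"tz":0,"ax":0,"ay":0,"az":0}])

```text
time_s: 6.83
tcp_pos: [0.5888, 0.221, 0.2514]
ee_rot: [[0.003, -0.999, 0.039], [0.002, 0.039, 0.999], [-1.0, -0.003, 0.002]]
wrist_force: [-0.2, -0.3, 0.1]
gripper_width: 0.358
```

Call:
play_rows(commands=[{"fingers":1,"tx":0,"ty":0,"tz":0,"ax":0,"ay":0,"az":0},{"fingers":1,"tx":0,"ty":0,"tz":0,"ax":0,"ay":0,"az":0},{"fingers":1,"tx":0,"ty":0,"tz":0,"ax":0,"ay":0,"az":0},{"fingers":1,"tx":0,"ty":0,"tz":0,"ax":0,"ay":0,"az":0},{"fingers":1,"tx":0,"ty":0,"tz":0,"ax":0,"ay":0,"az":0}])

```text
time_s: 7.25
tcp_pos: [0.5867, 0.221, 0.2503]
ee_rot: [[-0.003, -0.999, 0.038], [-0.0, 0.038, 0.999], [-1.0, 0.003, -0.001]]
wrist_force: [-5.6, 0.2, 4.0]
gripper_width: 0.196
```

Call:
play_rows(commands=[{"fingers":1,"tx":0,"ty":0,"tz":-0.006,"ax":0,"ay":0,"az":0},{"fingers":1,"tx":0,"ty":0,"tz":-0.013,"ax":0,"ay":0,"az":0},{"fingers":1,"tx":0,"ty":0,"tz":-0.02,"ax":0,"ay":0,"az":0},{"fingers":1,"tx":0,"ty":0,"tz":-0.027,"ax":0,"ay":0,"az":0},{"fingers":1,"tx":0,"ty":0,"tz":-0.032,"ax":0,"ay":0,"az":0}])

```text
time_s: 7.67
tcp_pos: [0.5862, 0.1993, 0.2504]
ee_rot: [[-0.001, -0.999, 0.038], [0.005, 0.038, 0.999], [-1.0, 0.001, 0.005]]
wrist_force: [-9.2, 15.8, 5.0]
gripper_width: 0.195
```

Call:
play_rows(commands=[{"fingers":1,"tx":0,"ty":0,"tz":-0.002,"ax":0,"ay":0,"az":0},{"fingers":1,"tx":0,"ty":0,"tz":-0.003,"ax":0,"ay":0,"az":0},{"fingers":1,"tx":0,"ty":0,"tz":-0.003,"ax":0,"ay":0,"az":0}])

```text
time_s: 7.92
tcp_pos: [0.5861, 0.1993, 0.2504]
ee_rot: [[0.0, -0.999, 0.037], [0.008, 0.037, 0.999], [-1.0, 0.0, 0.008]]
wrist_force: [-6.6, 12.7, 3.1]
gripper_width: 0.2
```

Call:
play_rows(commands=[{"fingers":-0.3,"tx":0,"ty":0,"tz":0,"ax":0,"ay":0,"az":0},{"fingers":-0.3,"tx":0,"ty":0,"tz":0,"ax":0,"ay":0,"az":0},{"fingers":-0.3,"tx":0,"ty":0,"tz":0,"ax":0,"ay":0,"az":0},{"fingers":-0.3,"tx":0,"ty":0,"tz":0,"ax":0,"ay":0,"az":0},{"fingers":-0.3,"tx":0,"ty":0,"tz":0,"ax":0,"ay":0,"az":0}])

```text
time_s: 8.33
tcp_pos: [0.5874, 0.1943, 0.2494]
ee_rot: [[-0.0, -0.999, 0.039], [-0.0, 0.039, 0.999], [-1.0, 0.0, -0.0]]
wrist_force: [-0.7, -0.3, 0.2]
gripper_width: 0.491
```

Call:
play_rows(commands=[{"fingers":-0.3,"tx":-0.05,"ty":0,"tz":0,"ax":0,"ay":0,"az":0},{"fingers":-0.3,"tx":-0.08,"ty":0,"tz":-0.04,"ax":0,"ay":0,"az":0},{"fingers":-0.3,"tx":-0.08,"ty":0,"tz":-0.06,"ax":0,"ay":0,"az":0},{"fingers":-0.3,"tx":-0.08,"ty":0,"tz":-0.06,"ax":0,"ay":0,"az":0},{"fingers":-0.3,"tx":-0.08,"ty":0,"tz":-0.06,"ax":0,"ay":0,"az":0}])

```text
time_s: 8.75
tcp_pos: [0.5854, 0.1488, 0.3095]
ee_rot: [[-0.0, -0.999, 0.04], [0.0, 0.04, 0.999], [-1.0, 0.0, 0.0]]
wrist_force: [-0.5, 0.6, -1.1]
gripper_width: 0.646
```

```bash
python3 -c "
from shot import *
p=wcap();save(p,'w3')
go(.5886,.2213,.246,178.1)
for o in blobs(p,'red',(0,0,640,400)):print(o['n'],np.round(o['c'],1),np.round(o['e'],1).tolist(),onz(p,o['c'],.25))
q=np.load('stand.npy');q[0]-=.0017
for t in(0,.018,.02,.022,.024):print(t,[np.round(proj(p,W(q,[0,.223-t,z])),1) for z in(.225,.242,.259)])
b=viewer.capture('side');a=viewer.capture('scene')
for c,box in((a,(380,140,430,200)),(b,(240,180,285,260))):
  for o in blobs(c,'red',box): print(o['c'],[np.round(proj(c,W(q,[0,.223-t,.242])),1) for t in(0,.024)])
cv2.imwrite('pics/w3c.png',cv2.resize(p['image'][120:,170:470,::-1],(750,700*1),interpolation=cv2.INTER_CUBIC)[:600])
"
```

```text
t= 8.8 tcp [0.5853 0.1493 0.3089] d mm [62.9 -0.5 72.1] T [ 0.0838 -0.0007  0.0961] A [-0.002  -0.     -0.0004] rows 2.2931282201609346
1787 [497.9  54.4] [[505.4, -1.0], [490.0, 111.8]] [0.4796462  0.04854946 0.25      ]
0 [array([317.6, 304.7]), array([317.8, 318.1]), array([317.9, 333.5])]
0.018 [array([317.5, 284.2]), array([317.6, 296.5]), array([317.8, 310.7])]
0.02 [array([317.5, 281.9]), array([317.6, 294.1]), array([317.7, 308.1])]
0.022 [array([317.5, 279.5]), array([317.6, 291.6]), array([317.7, 305.4])]
0.024 [array([317.4, 277.2]), array([317.6, 289.1]), array([317.7, 302.8])]
[262.73684211 228.47368421] [array([259.5, 234.1]), array([263.6, 229.3])]
```

View pics/w3c.png

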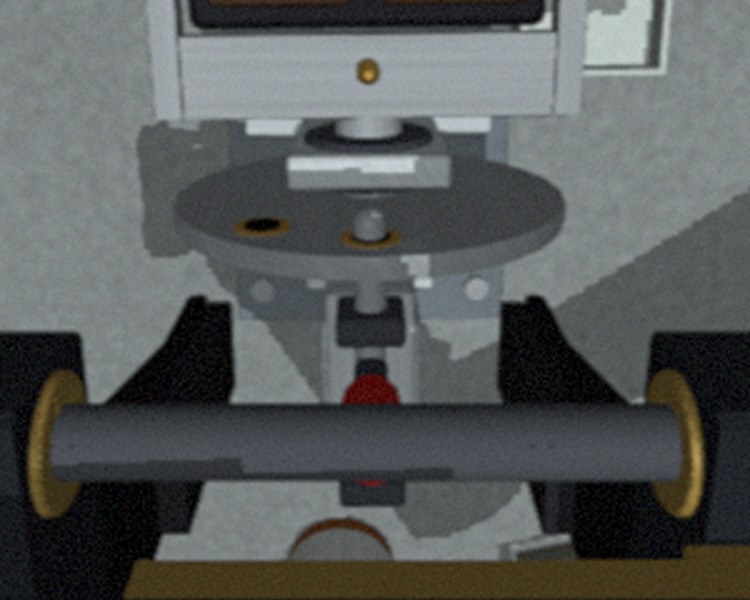

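The nose shows through the level hole, but the knob's shift (20–24 mm) is too uncertain to call the pin fully home. I'll push once more with closed fingers from behind the knob.

Call:
play_rows(commands=[{"fingers":1,"tx":0,"ty":0,"tz":0.05,"ax":0,"ay":0,"az":0},{"fingers":1,"tx":0,"ty":0,"tz":0.1,"ax":0,"ay":0,"az":0},{"fingers":1,"tx":0,"ty":0,"tz":0.125,"ax":0,"ay":0,"az":0},{"fingers":1,"tx":0,"ty":0,"tz":0.125,"ax":0,"ay":0,"az":0},{"fingers":1,"tx":0,"ty":0,"tz":0.125,"ax":0,"ay":0,"az":0}])

```text
time_s: 9.32
tcp_pos: [0.5887, 0.2449, 0.3082]
ee_rot: [[-0.002, -0.999, 0.036], [-0.001, 0.036, 0.999], [-1.0, 0.002, -0.002]]
wrist_force: [0.3, -0.1, -0.2]
gripper_width: 0.358
```

Call:
play_rows(commands=[{"fingers":1,"tx":0,"ty":0,"tz":0,"ax":0,"ay":0,"az":0},{"fingers":1,"tx":0,"ty":0,"tz":0,"ax":0,"ay":0,"az":0},{"fingers":1,"tx":0.04,"ty":0,"tz":0,"ax":0,"ay":0,"az":0},{"fingers":1,"tx":0.078,"ty":0,"tz":0,"ax":0,"ay":0,"az":0},{"fingers":1,"tx":0.078,"ty":0,"tz":0,"ax":0,"ay":0,"az":0}])

```text
time_s: 9.73
tcp_pos: [0.5861, 0.2412, 0.2451]
ee_rot: [[-0.011, -0.999, 0.041], [-0.005, 0.041, 0.999], [-1.0, 0.011, -0.005]]
wrist_force: [-0.6, 0.2, -1.3]
gripper_width: 0.027
```

Call:
play_rows(commands=[{"fingers":1,"tx":0,"ty":0,"tz":-0.01,"ax":0,"ay":0,"az":0},{"fingers":1,"tx":0,"ty":0,"tz":-0.02,"ax":0,"ay":0,"az":0},{"fingers":1,"tx":0,"ty":0,"tz":-0.025,"ax":0,"ay":0,"az":0},{"fingers":1,"tx":0,"ty":0,"tz":-0.03,"ax":0,"ay":0,"az":0},{"fingers":1,"tx":0,"ty":0,"tz":-0.03,"ax":0,"ay":0,"az":0}])

```text
time_s: 10.15
tcp_pos: [0.5887, 0.2202, 0.2528]
ee_rot: [[0.002, -0.999, 0.039], [0.001, 0.039, 0.999], [-1.0, -0.002, 0.001]]
wrist_force: [0.4, 1.0, 0.6]
gripper_width: 0.004
```

Call:
play_rows(commands=[{"fingers":1,"tx":0,"ty":0,"tz":-0.004,"ax":0,"ay":0,"az":0},{"fingers":1,"tx":0,"ty":0,"tz":-0.008,"ax":0,"ay":0,"az":0},{"fingers":1,"tx":0,"ty":0,"tz":-0.008,"ax":0,"ay":0,"az":0}])

```text
time_s: 10.4
tcp_pos: [0.5886, 0.2171, 0.2521]
ee_rot: [[0.003, -0.999, 0.038], [0.005, 0.038, 0.999], [-1.0, -0.003, 0.005]]
wrist_force: [0.2, 6.1, 2.1]
gripper_width: 0.009
```

Call:
play_rows(commands=[{"fingers":1,"tx":0,"ty":0,"tz":-0.004,"ax":0,"ay":0,"az":0},{"fingers":1,"tx":0,"ty":0,"tz":-0.004,"ax":0,"ay":0,"az":0},{"fingers":1,"tx":0,"ty":0,"tz":-0.004,"ax":0,"ay":0,"az":0}])

```text
time_s: 10.65
tcp_pos: [0.5886, 0.2168, 0.2522]
ee_rot: [[0.005, -0.999, 0.037], [0.009, 0.037, 0.999], [-1.0, -0.004, 0.009]]
wrist_force: [-2.4, 10.5, 2.4]
gripper_width: 0.002
```

Call:
play_rows(commands=[{"fingers":1,"tx":0,"ty":0,"tz":-0.004,"ax":0,"ay":0,"az":0},{"fingers":1,"tx":0,"ty":0,"tz":-0.004,"ax":0,"ay":0,"az":0},{"fingers":1,"tx":0,"ty":0,"tz":-0.004,"ax":0,"ay":0,"az":0}])

```text
time_s: 10.9
tcp_pos: [0.5886, 0.2165, 0.2523]
ee_rot: [[0.007, -0.999, 0.036], [0.014, 0.036, 0.999], [-1.0, -0.006, 0.014]]
wrist_force: [-3.7, 17.5, 1.7]
gripper_width: 0.007
```

The pin holds firm at TCP y = 0.2165 under 17 N, where fully home predicts 0.216, so it is home. On to the template.

Call:
play_rows(commands=[{"fingers":1,"tx":0,"ty":0,"tz":0.035,"ax":0,"ay":0,"az":0},{"fingers":1,"tx":-0.03,"ty":0,"tz":0.035,"ax":0,"ay":0,"az":0},{"fingers":1,"tx":-0.08,"ty":0,"tz":0.035,"ax":0,"ay":0,"az":0},{"fingers":1,"tx":-0.11,"ty":0,"tz":0.035,"ax":0,"ay":0,"az":0},{"fingers":1,"tx":-0.11,"ty":0,"tz":0.035,"ax":0,"ay":0,"az":0}])

```text
time_s: 11.32
tcp_pos: [0.5909, 0.2361, 0.3405]
ee_rot: [[0.011, -0.999, 0.037], [0.005, 0.037, 0.999], [-1.0, -0.011, 0.005]]
wrist_force: [-0.0, -0.5, 0.7]
gripper_width: 0.006
```

```bash
python3 -c "
from shot import *
go(.537,-.366,.30,201.5)"
```

```text
t= 11.32 tcp [0.5909 0.2361 0.3405] d mm [  37.1   31.9 -603.9] T [ 0.0495  0.0425 -0.8052] A [-0.1313  0.0009  0.0038] rows 14.529096227942059
```

Call:
play_rows(commands=[{"fingers":-0.3,"tx":0,"ty":0.015,"tz":-0.27,"ax":0,"ay":0,"az":0},{"fingers":-0.3,"tx":0,"ty":0.015,"tz":-0.27,"ax":0,"ay":0,"az":0},{"fingers":-0.3,"tx":0,"ty":0.015,"tz":-0.27,"ax":0,"ay":0,"az":0},{"fingers":-0.3,"tx":0,"ty":0.015,"tz":-0.27,"ax":0,"ay":0,"az":0},{"fingers":-0.3,"tx":0,"ty":0.015,"tz":-0.27,"ax":0,"ay":0,"az":0}])

```text
time_s: 11.73
tcp_pos: [0.5689, 0.0311, 0.3335]
ee_rot: [[-0.0, -0.999, 0.038], [-0.0, 0.038, 0.999], [-1.0, 0.0, -0.0]]
wrist_force: [0.7, -0.3, -0.4]
gripper_width: 0.299
```

Call:
play_rows(commands=[{"fingers":-0.3,"tx":0,"ty":0.015,"tz":-0.27,"ax":0,"ay":0,"az":0},{"fingers":-0.3,"tx":0,"ty":0.015,"tz":-0.27,"ax":0,"ay":0,"az":0},{"fingers":-0.3,"tx":0,"ty":0.015,"tz":-0.27,"ax":0,"ay":0,"az":0},{"fingers":-0.3,"tx":0,"ty":0.015,"tz":-0.27,"ax":0,"ay":0,"az":0},{"fingers":-0.3,"tx":0,"ty":0.015,"tz":-0.27,"ax":0,"ay":0,"az":0}])

```text
time_s: 12.15
tcp_pos: [0.5499, -0.1709, 0.3335]
ee_rot: [[-0.0, -0.999, 0.039], [-0.0, 0.039, 0.999], [-1.0, 0.0, -0.0]]
wrist_force: [1.4, -0.1, -0.3]
gripper_width: 0.626
```

```bash
python3 -c "
from shot import *
go(.537,-.366,.30,201.5)"
```

```text
t= 12.15 tcp [ 0.5499 -0.1709  0.3335] d mm [  33.6    5.3 -195.4] T [ 0.0447  0.0071 -0.2606] A [-1.318e-01 -0.000e+00 -1.000e-04] rows 4.756589173118716
```

Call:
play_rows(commands=[{"fingers":-0.3,"tx":0.045,"ty":0.007,"tz":-0.26,"ax":-0.132,"ay":0,"az":0},{"fingers":-0.3,"tx":0.045,"ty":0.007,"tz":-0.26,"ax":-0.132,"ay":0,"az":0},{"fingers":-0.3,"tx":0.045,"ty":0.007,"tz":-0.26,"ax":-0.132,"ay":0,"az":0},{"fingers":-0.3,"tx":0.045,"ty":0.007,"tz":-0.26,"ax":-0.132,"ay":0,"az":0},{"fingers":-0.3,"tx":0.045,"ty":0.007,"tz":-0.26,"ax":-0.132,"ay":0,"az":0}])

```text
time_s: 12.57
tcp_pos: [0.5374, -0.3651, 0.2992]
ee_rot: [[-0.0, -0.929, -0.37], [0.0, -0.37, 0.929], [-1.0, 0.0, 0.0]]
wrist_force: [0.1, 0.9, 0.4]
gripper_width: 0.649
```

Call:
play_rows(commands=[{"fingers":-0.3,"tx":0,"ty":0,"tz":0,"ax":0,"ay":0,"az":0},{"fingers":-0.3,"tx":0,"ty":0,"tz":0,"ax":0,"ay":0,"az":0},{"fingers":-0.3,"tx":0,"ty":0,"tz":0,"ax":0,"ay":0,"az":0},{"fingers":-0.3,"tx":0,"ty":0,"tz":0,"ax":0,"ay":0,"az":0}])

```text
time_s: 12.9
tcp_pos: [0.5383, -0.3624, 0.3002]
ee_rot: [[0.001, -0.93, -0.369], [-0.0, -0.369, 0.93], [-1.0, -0.0, -0.0]]
wrist_force: [0.8, 0.4, -0.4]
gripper_width: 0.649
```

```bash
python3 -c "
from shot import *
p=wcap();save(p,'w4')
go(.537,-.366,.046,201.5)
for o in blobs(p,'blue',(0,0,640,400)):print(o['n'],np.round(o['c'],1),np.round(o['e'],1).tolist(),[onz(p,e,.05) for e in o['e']])
"
```

```text
t= 12.95 tcp [ 0.5385 -0.3622  0.3005] d mm [254.5   3.   -2.9] T [ 0.3393  0.0039 -0.0038] A [ 0.0009 -0.0002  0.0002] rows 6.103562596712561
849 [321.3 163.3] [[321.7, 119.0], [320.8, 211.0]] [array([ 0.55452298, -0.42154256,  0.05      ]), array([ 0.51441862, -0.31860566,  0.05      ])]
```

View pics/w4.png

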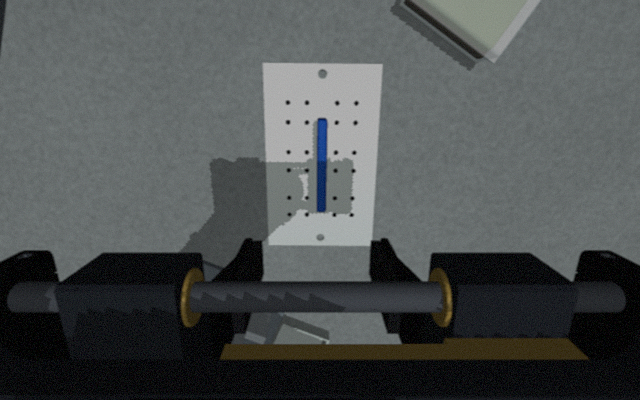

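The template lies straight in view: grip from (322,119) to (321,211), holes at (322,74) and (320,237).

```bash
python3 -c "
from shot import *
p=wcap()
h=[onz(p,u,.005) for u in([322.5,74],[320.3,237.5])];print(h,(h[0]+h[1])/2,np.linalg.norm(h[0]-h[1]),np.degrees(np.arctan2(*(h[1]-h[0])[[1,0]])))
go(.5345,-.3701,.045,201.2)
"
```

```text
[array([ 0.5724723 , -0.46975793,  0.005     ]), array([ 0.49449894, -0.26830982,  0.005     ])] [ 0.53348562 -0.36903387  0.005     ] 0.2160120018786064 111.15963770232604
t= 13.0 tcp [ 0.5385 -0.3621  0.3006] d mm [255.6   6.9  -5.8] T [ 0.3408  0.0092 -0.0077] A [ 0.0026 -0.0002  0.0003] rows 6.133039113837969
```

Call:
play_rows(commands=[{"fingers":-0.3,"tx":0.05,"ty":0.0095,"tz":-0.007,"ax":0.0026,"ay":0,"az":0},{"fingers":-0.3,"tx":0.1,"ty":0.0095,"tz":-0.007,"ax":0.0026,"ay":0,"az":0},{"fingers":-0.3,"tx":0.15,"ty":0.0095,"tz":-0.007,"ax":0.0026,"ay":0,"az":0},{"fingers":-0.3,"tx":0.2,"ty":0.0095,"tz":-0.007,"ax":0.0026,"ay":0,"az":0},{"fingers":-0.3,"tx":0.24,"ty":0.0095,"tz":-0.007,"ax":0.0026,"ay":0,"az":0}])

```text
time_s: 13.42
tcp_pos: [0.5329, -0.3691, 0.1178]
ee_rot: [[-0.001, -0.932, -0.361], [0.001, -0.361, 0.932], [-1.0, 0.001, 0.001]]
wrist_force: [-0.2, 0.1, -0.2]
gripper_width: 0.654
```

Call:
play_rows(commands=[{"fingers":-0.3,"tx":0.03,"ty":0,"tz":0,"ax":0,"ay":0,"az":0},{"fingers":-0.3,"tx":0.06,"ty":0,"tz":0,"ax":0,"ay":0,"az":0},{"fingers":-0.3,"tx":0.085,"ty":0,"tz":0,"ax":0,"ay":0,"az":0},{"fingers":-0.3,"tx":0.095,"ty":0,"tz":0,"ax":0,"ay":0,"az":0},{"fingers":-0.3,"tx":0.095,"ty":0,"tz":0,"ax":0,"ay":0,"az":0}])

```text
time_s: 13.83
tcp_pos: [0.5327, -0.3694, 0.0469]
ee_rot: [[-0.003, -0.933, -0.361], [0.002, -0.361, 0.933], [-1.0, 0.003, 0.003]]
wrist_force: [-0.7, 0.1, -0.5]
gripper_width: 0.647
```

Call:
play_rows(commands=[{"fingers":-0.3,"tx":0,"ty":0,"tz":0,"ax":0,"ay":0,"az":0},{"fingers":-0.3,"tx":0,"ty":0,"tz":0,"ax":0,"ay":0,"az":0},{"fingers":-0.3,"tx":0,"ty":0,"tz":0,"ax":0,"ay":0,"az":0}])

```text
time_s: 14.08
tcp_pos: [0.5345, -0.371, 0.0505]
ee_rot: [[0.003, -0.933, -0.36], [-0.001, -0.36, 0.933], [-1.0, -0.002, -0.002]]
wrist_force: [-0.7, -0.3, -0.1]
gripper_width: 0.649
```

```bash
python3 -c "
from shot import *
go(.534,-.3695,.045,201.2)
"
```

```text
t= 14.08 tcp [ 0.5345 -0.371   0.0505] d mm [ 5.5 -0.1  1.6] T [ 0.0074 -0.0001  0.0022] A [-0.0004 -0.0008  0.0008] rows 0.1380114659508846
```

Close enough sideways. I'll go 5 mm lower and grip.

Call:
play_rows(commands=[{"fingers":1,"tx":0.007,"ty":0,"tz":0.002,"ax":0,"ay":0,"az":0},{"fingers":1,"tx":0.007,"ty":0,"tz":0.002,"ax":0,"ay":0,"az":0},{"fingers":1,"tx":0.007,"ty":0,"tz":0.002,"ax":0,"ay":0,"az":0},{"fingers":1,"tx":0.007,"ty":0,"tz":0.002,"ax":0,"ay":0,"az":0},{"fingers":1,"tx":0.007,"ty":0,"tz":0.002,"ax":0,"ay":0,"az":0}])

```text
time_s: 14.5
tcp_pos: [0.5329, -0.3694, 0.0435]
ee_rot: [[0.0, -0.933, -0.36], [-0.0, -0.36, 0.933], [-1.0, -0.0, -0.0]]
wrist_force: [1.0, -0.0, -0.3]
gripper_width: 0.358
```

Call:
play_rows(commands=[{"fingers":1,"tx":0,"ty":0,"tz":0,"ax":0,"ay":0,"az":0},{"fingers":1,"tx":0,"ty":0,"tz":0,"ax":0,"ay":0,"az":0},{"fingers":1,"tx":0,"ty":0,"tz":0,"ax":0,"ay":0,"az":0},{"fingers":1,"tx":0,"ty":0,"tz":0,"ax":0,"ay":0,"az":0},{"fingers":1,"tx":0,"ty":0,"tz":0,"ax":0,"ay":0,"az":0}])

```text
time_s: 14.92
tcp_pos: [0.5331, -0.3694, 0.0434]
ee_rot: [[0.001, -0.933, -0.36], [-0.0, -0.36, 0.933], [-1.0, -0.0, -0.0]]
wrist_force: [-0.7, 0.5, 1.0]
gripper_width: 0.131
```

Call:
play_rows(commands=[{"fingers":1,"tx":0,"ty":0,"tz":0,"ax":0,"ay":0,"az":0},{"fingers":1,"tx":0,"ty":0,"tz":0,"ax":0,"ay":0,"az":0},{"fingers":1,"tx":0,"ty":0,"tz":0,"ax":0,"ay":0,"az":0},{"fingers":1,"tx":0,"ty":0,"tz":0,"ax":0,"ay":0,"az":0}])

```text
time_s: 15.25
tcp_pos: [0.5331, -0.3694, 0.0434]
ee_rot: [[0.001, -0.933, -0.36], [-0.0, -0.36, 0.933], [-1.0, -0.0, -0.0]]
wrist_force: [1.4, 0.4, 0.4]
gripper_width: 0.135
```

```bash
python3 -c "
from shot import *
s=r.sense();print(s['ee_rot'],s['tcp_pos'],s['gripper_width'])
h=np.array([.53375,-.3693,.045]);R=np.array(s['ee_rot']);print('grip in tool mm',R.T@(h-s['tcp_pos'])*1e3)"
```

```text
[[ 5.19371709e-04 -9.32937043e-01 -3.60039171e-01]
 [-1.98653825e-04 -3.60039309e-01  9.32937113e-01]
 [-9.99999845e-01 -4.13017984e-04 -3.72325744e-04]] [ 0.53310189 -0.36938506  0.04338226] 0.1346119016374866
grip in tool mm [-1.61742276 -0.63593704 -0.15459299]
```

Call:
play_rows(commands=[{"fingers":1,"tx":-0.02,"ty":0,"tz":0,"ax":0,"ay":0,"az":0},{"fingers":1,"tx":-0.06,"ty":0,"tz":0,"ax":0,"ay":0,"az":0},{"fingers":1,"tx":-0.11,"ty":0,"tz":0,"ax":0,"ay":0,"az":0},{"fingers":1,"tx":-0.16,"ty":0,"tz":0,"ax":0,"ay":0,"az":0},{"fingers":1,"tx":-0.21,"ty":0,"tz":0,"ax":0,"ay":0,"az":0}])

```text
time_s: 15.67
tcp_pos: [0.5315, -0.3687, 0.201]
ee_rot: [[-0.004, -0.933, -0.36], [0.002, -0.36, 0.933], [-1.0, 0.003, 0.003]]
wrist_force: [0.2, -0.7, -2.8]
gripper_width: 0.135
```

Call:
play_rows(commands=[{"fingers":1,"tx":-0.05,"ty":0,"tz":0,"ax":0,"ay":0,"az":0},{"fingers":1,"tx":-0.1,"ty":0,"tz":0,"ax":0,"ay":0,"az":0},{"fingers":1,"tx":-0.15,"ty":0,"tz":0,"ax":0,"ay":0,"az":0},{"fingers":1,"tx":-0.15,"ty":0,"tz":0,"ax":0,"ay":0,"az":0},{"fingers":1,"tx":-0.15,"ty":0,"tz":0,"ax":0,"ay":0,"az":0}])

```text
time_s: 16.08
tcp_pos: [0.533, -0.3693, 0.3154]
ee_rot: [[0.004, -0.933, -0.36], [-0.001, -0.36, 0.933], [-1.0, -0.003, -0.002]]
wrist_force: [-0.0, 1.3, -4.7]
gripper_width: 0.129
```

```bash
python3 - <<'E'
from shot import *
p=wcap();M=np.array(p['mount'])
def mk(t,R):
    R=np.array(R);u,_,v=np.linalg.svd(R);R=u@v
    Rw=R@M[:3,:3];c=R@M[:3,3]+np.array(t);return dict(p,R=Rw.T,t=-Rw.T@c)
w1=mk([.4369,-.0014,.2689],[[0.003,-1,.031],[.001,.031,1],[-1,-.003,.001]])
wl=mk([.4389,.0004,.3239],[[.013,-.999,.037],[.002,.037,.999],[-1,-.012,.003]])
w2=mk([.5761,.1541,.309],[[-.007,-.999,.037],[-.003,.037,.999],[-1,.007,-.003]])
w3=mk([.5853,.1493,.3089],[[0,-.999,.04],[0,.04,.999],[-1,0,0]])
for w,e,z in((w1,[[317.8,105],[316.6,280]],.139),(wl,[[319.2,105],[319.3,273]],.168)):
    A,B=[onz(w,u,z) for u in e];print('bar',A,B,(A+B)/2,np.degrees(np.arctan2(*(B-A)[[1,0]]))-90)
def fine(n,box):
    im=cv2.imread(f'pics/{n}.png').astype(int)[...,::-1];x0,y0,x1,y1=box;s=im[y0:y1,x0:x1]
    m=(s[...,0]-s[...,2]>40);q=np.argwhere(m);return q.mean(0)[::-1]+[x0,y0],len(q)
for n,w,box in(('w2',w2,(285,130,330,155)),('w3',w3,(295,135,340,160))):
    u,k=fine(n,box);D=onz(w,u,.173);print(n,u,k,'dowel+',D)
s=r.sense();print(s['tcp_pos'],s['gripper_width']);save(p,'w5')
h=[(int(a),int(b)) for a,b in [proj(p,s['tcp_pos']+np.array(s['ee_rot'])@np.array([.04,0,z])) for z in(-.108,.108)]];print(h)
E
```

```text
bar [ 0.43331675 -0.07804773  0.139     ] [0.43891932 0.07546208 0.139     ] [ 0.43611804 -0.00129282  0.139     ] -2.090165648784179
bar [ 0.43506669 -0.0757839   0.168     ] [0.44045044 0.08462964 0.168     ] [0.43775857 0.00442287 0.168     ] -1.9222217885563424
w2 [305.1  141.62] 50 dowel+ [0.5821679  0.10561717 0.173     ]
w3 [316.86 148.18] 50 dowel+ [0.58269483 0.1069354  0.173     ]
[ 0.53213145 -0.36866147  0.31246034] 0.1307344745275119
[(317, 44), (316, 385)]
```

View pics/w5.png

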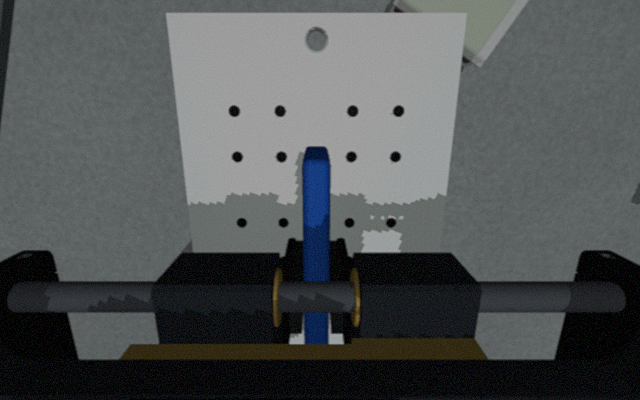

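The grip holds and the near locating hole shows at (316,39). I'll hover past the stand centre to see the −y dowel beyond the plate edge.

```bash
python3 -c "
from shot import *
go(.5805,.0385,.33,178.0)"
```

```text
t= 16.13 tcp [ 0.5321 -0.3687  0.3125] d mm [ -16.7 -191.5  362.6] T [-0.0223 -0.2553  0.4835] A [ 0.1282  0.0007 -0.0002] rows 9.841710799653413
```

Call:
play_rows(commands=[{"fingers":1,"tx":-0.022,"ty":-0.05,"tz":0.1,"ax":0.025,"ay":0,"az":0},{"fingers":1,"tx":-0.022,"ty":-0.075,"tz":0.145,"ax":0.05,"ay":0,"az":0},{"fingers":1,"tx":-0.022,"ty":-0.1,"tz":0.19,"ax":0.08,"ay":0,"az":0},{"fingers":1,"tx":-0.022,"ty":-0.125,"tz":0.235,"ax":0.11,"ay":0,"az":0},{"fingers":1,"tx":-0.022,"ty":-0.125,"tz":0.235,"ax":0.128,"ay":0,"az":0}])

```text
time_s: 16.55
tcp_pos: [0.5555, -0.1684, 0.3267]
ee_rot: [[-0.006, -0.999, 0.038], [0.002, 0.038, 0.999], [-1.0, 0.006, 0.002]]
wrist_force: [0.3, 0.6, -2.5]
gripper_width: 0.13
```

Call:
play_rows(commands=[{"fingers":1,"tx":0,"ty":0,"tz":0,"ax":0,"ay":0,"az":0},{"fingers":1,"tx":0,"ty":0,"tz":0,"ax":0,"ay":0,"az":0}])

```text
time_s: 16.72
tcp_pos: [0.556, -0.169, 0.3271]
ee_rot: [[-0.006, -1.0, 0.03], [0.001, 0.03, 1.0], [-1.0, 0.006, 0.001]]
wrist_force: [0.2, -1.2, -3.3]
gripper_width: 0.13
```

```bash
python3 -c "
from shot import *
go(.5805,.0385,.33,178.0)"
```

```text
t= 16.72 tcp [ 0.556  -0.169   0.3271] d mm [ -2.8 -18.2 208.2] T [-0.0038 -0.0242  0.2775] A [ 0.0015  0.0003 -0.0018] rows 5.011200171635928
```

Call:
play_rows(commands=[{"fingers":1,"tx":-0.004,"ty":-0.006,"tz":0.05,"ax":0,"ay":0,"az":0},{"fingers":1,"tx":-0.004,"ty":-0.012,"tz":0.1,"ax":0,"ay":0,"az":0},{"fingers":1,"tx":-0.004,"ty":-0.018,"tz":0.15,"ax":0,"ay":0,"az":0},{"fingers":1,"tx":-0.004,"ty":-0.022,"tz":0.2,"ax":0,"ay":0,"az":0},{"fingers":1,"tx":-0.004,"ty":-0.024,"tz":0.245,"ax":0,"ay":0,"az":0}])

```text
time_s: 17.13
tcp_pos: [0.5806, 0.0124, 0.3305]
ee_rot: [[-0.004, -0.999, 0.035], [-0.001, 0.035, 0.999], [-1.0, 0.004, -0.001]]
wrist_force: [-0.2, 1.2, -3.1]
gripper_width: 0.134
```

Call:
play_rows(commands=[{"fingers":1,"tx":0,"ty":0,"tz":0.015,"ax":0,"ay":0,"az":0},{"fingers":1,"tx":0,"ty":0,"tz":0.032,"ax":0,"ay":0,"az":0},{"fingers":1,"tx":0,"ty":0,"tz":0.032,"ax":0,"ay":0,"az":0},{"fingers":1,"tx":0,"ty":0,"tz":0.032,"ax":0,"ay":0,"az":0},{"fingers":1,"tx":0,"ty":0,"tz":0.032,"ax":0,"ay":0,"az":0}])

```text
time_s: 17.55
tcp_pos: [0.5817, 0.0345, 0.3323]
ee_rot: [[-0.001, -0.999, 0.036], [-0.001, 0.036, 0.999], [-1.0, 0.001, -0.001]]
wrist_force: [-0.1, -0.3, -2.6]
gripper_width: 0.134
```

Call:
play_rows(commands=[{"fingers":1,"tx":0,"ty":0,"tz":0,"ax":0,"ay":0,"az":0},{"fingers":1,"tx":0,"ty":0,"tz":0,"ax":0,"ay":0,"az":0},{"fingers":1,"tx":0,"ty":0,"tz":0,"ax":0,"ay":0,"az":0},{"fingers":1,"tx":0,"ty":0,"tz":0,"ax":0,"ay":0,"az":0}])

```text
time_s: 17.88
tcp_pos: [0.5819, 0.0353, 0.333]
ee_rot: [[0.0, -0.999, 0.035], [0.0, 0.035, 0.999], [-1.0, -0.0, 0.0]]
wrist_force: [-0.6, -0.3, -2.5]
gripper_width: 0.132
```

```bash
python3 - <<'E'
from shot import *
p=wcap();s=r.sense();save(p,'w6')
go(.579,-.0015,.25,178.0)
R=np.array(s['ee_rot']);print(np.round(R,4).tolist())
print('pred dowel-',[proj(p,np.array([.579-.00377,-.0015-.108,z])) for z in(.162,.177)],'pred hole',[proj(p,np.array(s['tcp_pos'])+R@np.array([.04+.0016-.005+.0,-.0006,-.108]))])
E
```

```text
t= 17.93 tcp [0.5819 0.0355 0.3329] d mm [ 82.9   1.6 -37. ] T [ 0.1106  0.0021 -0.0494] A [0.0001 0.     0.    ] rows 2.1782176644871676
[[0.0001, -0.9994, 0.0345], [0.0, 0.0345, 0.9994], [-1.0, -0.0001, 0.0001]]
pred dowel- [array([317.69659722,  20.61059274]), array([317.80272704,  16.18901019])] pred hole [array([314.58075533,  40.36011341])]
```

View pics/w6.png

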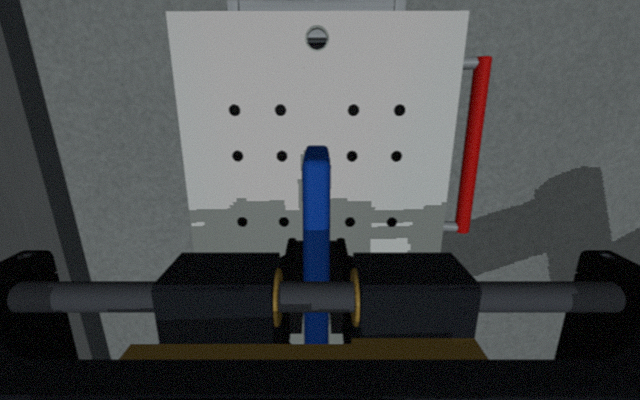

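The dowel is just hidden by the plate's edge, and the hole is at (317,38). Moving 18 mm toward −y should show the dowel through the hole.

Call:
play_rows(commands=[{"fingers":1,"tx":0,"ty":0,"tz":-0.012,"ax":0,"ay":0,"az":0},{"fingers":1,"tx":0,"ty":0,"tz":-0.024,"ax":0,"ay":0,"az":0},{"fingers":1,"tx":0,"ty":0,"tz":-0.024,"ax":0,"ay":0,"az":0},{"fingers":1,"tx":0,"ty":0,"tz":-0.024,"ax":0,"ay":0,"az":0},{"fingers":1,"tx":0,"ty":0,"tz":-0.024,"ax":0,"ay":0,"az":0}])

```text
time_s: 18.35
tcp_pos: [0.5813, 0.0176, 0.3329]
ee_rot: [[0.0, -0.999, 0.034], [0.0, 0.034, 0.999], [-1.0, -0.0, 0.0]]
wrist_force: [-0.8, 0.6, -3.3]
gripper_width: 0.134
```

Call:
play_rows(commands=[{"fingers":1,"tx":0,"ty":0,"tz":0,"ax":0,"ay":0,"az":0},{"fingers":1,"tx":0,"ty":0,"tz":0,"ax":0,"ay":0,"az":0},{"fingers":1,"tx":0,"ty":0,"tz":0,"ax":0,"ay":0,"az":0},{"fingers":1,"tx":0,"ty":0,"tz":0,"ax":0,"ay":0,"az":0},{"fingers":1,"tx":0,"ty":0,"tz":0,"ax":0,"ay":0,"az":0}])

```text
time_s: 18.77
tcp_pos: [0.5813, 0.018, 0.3328]
ee_rot: [[-0.0, -0.999, 0.034], [-0.0, 0.034, 0.999], [-1.0, 0.0, -0.0]]
wrist_force: [-0.7, -0.3, -2.5]
gripper_width: 0.133
```

```bash
python3 - <<'E'
from shot import *
p=wcap();s=r.sense();save(p,'w7')
go(.579,-.0015,.25,178.0)
c=p['image'][18:60,290:345,::-1];cv2.imwrite('pics/w7c.png',cv2.resize(c,None,fx=10,fy=10,interpolation=cv2.INTER_NEAREST))
im=p['image'].astype(int)[20:60,290:345];m=im[...,0]-im[...,2]>40;k=np.argwhere(m);print('dowel',k.mean(0)[::-1]+[290,20],len(k))
g=p['image'][20:60,290:345].min(2);n,l,st,ce=cv2.connectedComponentsWithStats(((g<130)|m).astype(np.uint8));print([(st[i].tolist(),ce[i]+[290,20]) for i in range(1,n)])
print('pred dowel-',[proj(p,np.array([.579-.00377,-.0015-.108,z])) for z in(.162,.177)])
u=k.mean(0)[::-1]+[290,20];print('dowel- top',onz(p,u,.175))
E
```

```text
t= 18.82 tcp [0.5813 0.018  0.3328] d mm [ 82.8   1.6 -19.6] T [ 0.1104  0.0022 -0.0261] A [ 0.0004  0.     -0.    ] rows 2.0409354305316043
dowel [316.51515152  41.63636364] 33
[([15, 5, 24, 26, 456], array([316.55921053,  37.27631579]))]
pred dowel- [array([317.82925974,  43.06114607]), array([317.94423349,  39.90144598])]
dowel- top [ 0.5764196  -0.10857086  0.175     ]
```

View pics/w7c.png

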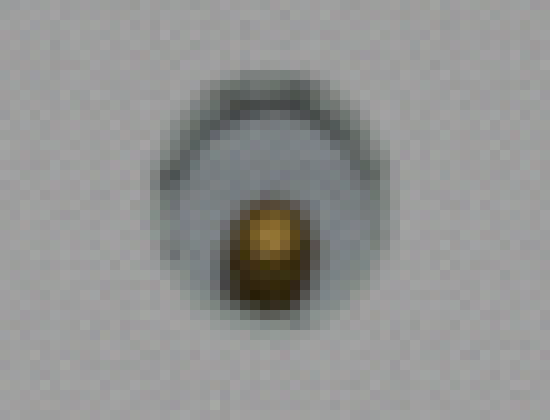

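```bash
python3 - <<'E'
from shot import *
p=wcap();s=r.sense()
R=np.array(s['ee_rot']);H=onz(p,[316.56,37.3],s['tcp_pos'][2]+.0016-.0415);D=onz(p,[316.5,41.6],.171)
print(s['tcp_pos'],H,D,'shift tool mm',R.T@(D-H)*1e3,'-> tcp xy',(np.array(s['tcp_pos'])+D-H)[:2])
print('hole in tool mm',R.T@(H-s['tcp_pos'])*1e3)
E
```

```text
[0.58130313 0.01797049 0.33282955] [ 0.57723617 -0.09165561  0.29292955] [ 0.57638083 -0.10922807  0.171     ] shift tool mm [121.92930575   0.2564847  -17.59306498] -> tcp xy [5.80447795e-01 3.98031233e-04]
hole in tool mm [  39.8984394     0.36505837 -109.7014769 ]
```

Call:
play_rows(commands=[{"fingers":1,"tx":0.03,"ty":0.0004,"tz":-0.024,"ax":0,"ay":0,"az":0},{"fingers":1,"tx":0.06,"ty":0.0004,"tz":-0.024,"ax":0,"ay":0,"az":0},{"fingers":1,"tx":0.09,"ty":0.0004,"tz":-0.024,"ax":0,"ay":0,"az":0},{"fingers":1,"tx":0.115,"ty":0.0004,"tz":-0.024,"ax":0,"ay":0,"az":0},{"fingers":1,"tx":0.13,"ty":0.0004,"tz":-0.024,"ax":0,"ay":0,"az":0}])

```text
time_s: 19.28
tcp_pos: [0.5792, -0.0003, 0.2328]
ee_rot: [[-0.004, -0.999, 0.034], [-0.0, 0.034, 0.999], [-1.0, 0.004, -0.0]]
wrist_force: [-0.6, 0.4, -3.5]
gripper_width: 0.134
```

Call:
play_rows(commands=[{"fingers":1,"tx":0,"ty":0,"tz":0,"ax":0,"ay":0,"az":0},{"fingers":1,"tx":0,"ty":0,"tz":0,"ax":0,"ay":0,"az":0},{"fingers":1,"tx":0,"ty":0,"tz":0,"ax":0,"ay":0,"az":0},{"fingers":1,"tx":0,"ty":0,"tz":0,"ax":0,"ay":0,"az":0},{"fingers":1,"tx":0,"ty":0,"tz":0,"ax":0,"ay":0,"az":0}])

```text
time_s: 19.7
tcp_pos: [0.581, 0.0, 0.2366]
ee_rot: [[0.002, -0.999, 0.034], [0.0, 0.034, 0.999], [-1.0, -0.002, 0.001]]
wrist_force: [-0.1, -0.1, -2.6]
gripper_width: 0.132
```

```bash
python3 - <<'E'
from shot import *
p=wcap();s=r.sense();save(p,'w8')
go(.5804,-.0003,.2304,178.0)
c=p['image'][18:60,290:345,::-1];cv2.imwrite('pics/w8c.png',cv2.resize(c,None,fx=8,fy=8,interpolation=cv2.INTER_NEAREST))
im=p['image'].astype(int)[15:65,290:345];m=im[...,0]-im[...,2]>40;k=np.argwhere(m);print('dowel',k.mean(0)[::-1]+[290,15],len(k))
R=np.array(s['ee_rot']);H=onz(p,[316.56,37.3],s['tcp_pos'][2]+.0016-.0415);D=onz(p,k.mean(0)[::-1]+[290,15],.175)
print('shift tool mm',R.T@(D-H)*1e3)
E
```

```text
t= 19.75 tcp [0.5808 0.     0.2364] d mm [ 6.   0.4 -0.3] T [ 0.008   0.0005 -0.0004] A [0.0003 0.0002 0.0006] rows 0.14366701299070983
dowel [316.96078431  45.09803922] 51
shift tool mm [21.46873656  0.26904928  0.29901374]
```

View pics/w8c.png

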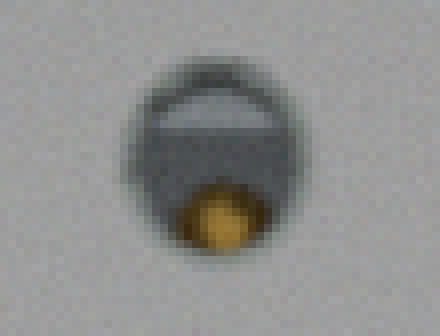

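The dowel tip sits inside the hole's outline, about 0.5 mm off. I'll correct that and lower slowly.

Call:
play_rows(commands=[{"fingers":1,"tx":0.005,"ty":0.0008,"tz":0.0005,"ax":0,"ay":0,"az":0},{"fingers":1,"tx":0.01,"ty":0.0008,"tz":0.0005,"ax":0,"ay":0,"az":0},{"fingers":1,"tx":0.015,"ty":0.0008,"tz":0.0005,"ax":0,"ay":0,"az":0},{"fingers":1,"tx":0.02,"ty":0.0008,"tz":0.0005,"ax":0,"ay":0,"az":0},{"fingers":1,"tx":0.023,"ty":0.0008,"tz":0.0005,"ax":0,"ay":0,"az":0}])

```text
time_s: 20.17
tcp_pos: [0.5795, 0.0002, 0.2172]
ee_rot: [[-0.001, -0.999, 0.034], [-0.0, 0.034, 0.999], [-1.0, 0.001, -0.0]]
wrist_force: [-0.4, -0.4, -3.5]
gripper_width: 0.137
```

Call:
play_rows(commands=[{"fingers":1,"tx":0.002,"ty":0,"tz":0,"ax":0,"ay":0,"az":0},{"fingers":1,"tx":0.004,"ty":0,"tz":0,"ax":0,"ay":0,"az":0},{"fingers":1,"tx":0.006,"ty":0,"tz":0,"ax":0,"ay":0,"az":0},{"fingers":1,"tx":0.006,"ty":0,"tz":0,"ax":0,"ay":0,"az":0},{"fingers":1,"tx":0.006,"ty":0,"tz":0,"ax":0,"ay":0,"az":0}])

```text
time_s: 20.58
tcp_pos: [0.5798, 0.0003, 0.2136]
ee_rot: [[-0.0, -0.999, 0.034], [-0.0, 0.034, 0.999], [-1.0, 0.0, -0.0]]
wrist_force: [0.3, 0.5, -2.2]
gripper_width: 0.133
```

The underside is about 7 mm below the dowel tops with no contact force, so both dowels are engaged. I'll keep lowering.

Call:
play_rows(commands=[{"fingers":1,"tx":0.002,"ty":0,"tz":0,"ax":0,"ay":0,"az":0},{"fingers":1,"tx":0.004,"ty":0,"tz":0,"ax":0,"ay":0,"az":0},{"fingers":1,"tx":0.006,"ty":0,"tz":0,"ax":0,"ay":0,"az":0},{"fingers":1,"tx":0.008,"ty":0,"tz":0,"ax":0,"ay":0,"az":0},{"fingers":1,"tx":0.008,"ty":0,"tz":0,"ax":0,"ay":0,"az":0}])

```text
time_s: 21.0
tcp_pos: [0.5797, 0.0003, 0.2072]
ee_rot: [[-0.0, -0.999, 0.034], [0.0, 0.034, 0.999], [-1.0, 0.0, -0.0]]
wrist_force: [0.9, -1.7, -1.5]
gripper_width: 0.133
```

Call:
play_rows(commands=[{"fingers":1,"tx":0.001,"ty":0,"tz":0,"ax":0,"ay":0,"az":0},{"fingers":1,"tx":0.002,"ty":0,"tz":0,"ax":0,"ay":0,"az":0},{"fingers":1,"tx":0.003,"ty":0,"tz":0,"ax":0,"ay":0,"az":0},{"fingers":1,"tx":0.003,"ty":0,"tz":0,"ax":0,"ay":0,"az":0},{"fingers":1,"tx":0.003,"ty":0,"tz":0,"ax":0,"ay":0,"az":0}])

```text
time_s: 21.42
tcp_pos: [0.5799, 0.0002, 0.2058]
ee_rot: [[0.001, -0.999, 0.034], [-0.0, 0.034, 0.999], [-1.0, -0.001, -0.0]]
wrist_force: [-1.6, -0.8, -0.6]
gripper_width: 0.129
```

Call:
play_rows(commands=[{"fingers":1,"tx":0.001,"ty":0,"tz":0,"ax":0,"ay":0,"az":0},{"fingers":1,"tx":0.002,"ty":0,"tz":0,"ax":0,"ay":0,"az":0},{"fingers":1,"tx":0.002,"ty":0,"tz":0,"ax":0,"ay":0,"az":0},{"fingers":1,"tx":0.002,"ty":0,"tz":0,"ax":0,"ay":0,"az":0}])

```text
time_s: 21.75
tcp_pos: [0.5799, 0.0002, 0.2054]
ee_rot: [[0.001, -0.999, 0.034], [-0.0, 0.034, 0.999], [-1.0, -0.001, -0.0]]
wrist_force: [-4.5, 1.0, 4.7]
gripper_width: 0.131
```

Call:
play_rows(commands=[{"fingers":0.4,"tx":0,"ty":0,"tz":0,"ax":0,"ay":0,"az":0},{"fingers":0.2,"tx":0,"ty":0,"tz":0,"ax":0,"ay":0,"az":0},{"fingers":0,"tx":0,"ty":0,"tz":0,"ax":0,"ay":0,"az":0},{"fingers":-0.2,"tx":0,"ty":0,"tz":0,"ax":0,"ay":0,"az":0},{"fingers":-0.3,"tx":0,"ty":0,"tz":0,"ax":0,"ay":0,"az":0}])

```text
time_s: 22.17
tcp_pos: [0.5799, 0.0003, 0.2036]
ee_rot: [[-0.0, -0.999, 0.034], [-0.0, 0.034, 0.999], [-1.0, 0.0, -0.0]]
wrist_force: [0.2, -0.3, -0.9]
gripper_width: 0.426
```

Call:
play_rows(commands=[{"fingers":-0.3,"tx":0,"ty":0,"tz":0,"ax":0,"ay":0,"az":0},{"fingers":-0.3,"tx":0,"ty":0,"tz":0,"ax":0,"ay":0,"az":0},{"fingers":-0.3,"tx":0,"ty":0,"tz":0,"ax":0,"ay":0,"az":0},{"fingers":-0.3,"tx":0,"ty":0,"tz":0,"ax":0,"ay":0,"az":0}])

```text
time_s: 22.5
tcp_pos: [0.5798, 0.0003, 0.2038]
ee_rot: [[-0.0, -0.999, 0.034], [0.0, 0.034, 0.999], [-1.0, 0.0, 0.0]]
wrist_force: [1.0, 0.4, -0.2]
gripper_width: 0.634
```

Call:
play_rows(commands=[{"fingers":-0.3,"tx":-0.02,"ty":0,"tz":0,"ax":0,"ay":0,"az":0},{"fingers":-0.3,"tx":-0.05,"ty":0,"tz":0,"ax":0,"ay":0,"az":0},{"fingers":-0.3,"tx":-0.1,"ty":0,"tz":0,"ax":0,"ay":0,"az":0},{"fingers":-0.3,"tx":-0.15,"ty":0,"tz":0,"ax":0,"ay":0,"az":0},{"fingers":-0.3,"tx":-0.2,"ty":0,"tz":0,"ax":0,"ay":0,"az":0}])

```text
time_s: 22.92
tcp_pos: [0.5794, 0.0001, 0.3555]
ee_rot: [[-0.0, -0.999, 0.034], [-0.0, 0.034, 0.999], [-1.0, 0.0, -0.0]]
wrist_force: [0.4, 0.3, 0.1]
gripper_width: 0.651
```

```bash
python3 - <<'E'
from shot import *
p=wcap();a=viewer.capture('scene');b=viewer.capture('side')
q=np.array([.5795,-.0010,-.0345,0])
for c,box in((a,(270,140,400,260)),(b,(240,170,330,260))):
    for o in blobs(c,'blue',box): print(o['n'],np.round(o['e'],1).tolist(),'pred',[np.round(proj(c,W(q,[0,y,.212])),1) for y in(.056,-.056)])
for c,box in((a,(280,140,430,200)),(b,(240,180,370,260))):
    print([(np.round(o['c'],1).tolist(),np.round(o['e'],1).tolist()) for o in blobs(c,'red',box)],[np.round(proj(c,W(q,tilt(0,-.142,y,.018))),1) for y in(.08,-.08)])
rs=lambda im:cv2.resize(im,(400,350),interpolation=cv2.INTER_CUBIC)
cv2.imwrite('pics/end.png',np.hstack([rs(a['image'][130:270,270:430,::-1]),rs(b['image'][170:310,230:390,::-1])]))
E
```

```text
213 [[356.4, 188.3], [320.2, 199.1]] pred [array([356. , 185.8]), array([320.5, 196.3])]
91 [[301.0, 192.0], [284.1, 215.6]] pred [array([286.2, 209.2]), array([301.7, 190.4])]
[([317.2, 167.0], [[335.0, 162.0], [299.0, 172.1]]), ([402.4, 164.8], [[404.5, 166.4], [400.5, 163.3]])] [array([344.9, 158.4]), array([298.5, 171.5])]
[([329.1, 221.7], [[338.8, 207.9], [319.4, 235.6]]), ([262.7, 228.5], [[262.7, 226.0], [262.9, 233.0]])] [array([319.4, 236.1]), array([339.5, 207.6])]
```

View pics/end.png

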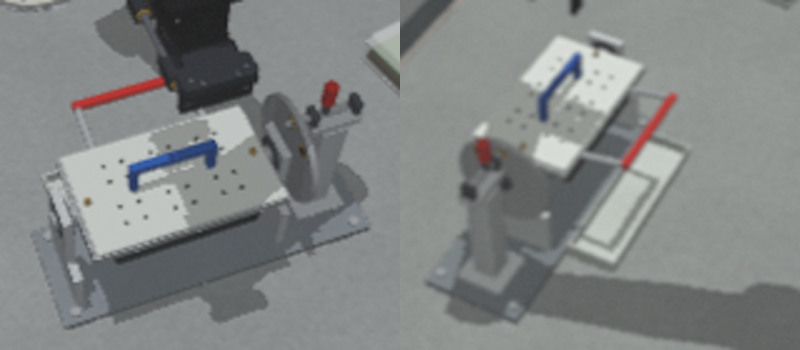

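The final view shows the template flush with both dowels through its holes, the bar at its level position and the pin in. The gripper is clear, so I'm handing in.

```bash
python3 -c "
from shot import *
print(job.finish_job())"
```

```text
the job is handed in; nothing more can be done
None
```

The cradle is level and locked, the template is seated on both dowels, and I handed the job in at about 23 s of the 64 s allowed. The hand-in gives no verdict, so the points below are my own checks.

- **Cradle:** I gripped the red bar and lifted it to level. In the final pictures the bar ends lie within about 1 pixel of where a level cradle should put them. In the scene view the gripper hid the left end.
- **Locking pin:** I drew it in by the knob, then pushed again with closed fingers from behind. It held firm at 17 N within 1 mm of where "fully home" predicts. The first pull stalled after 21.7 mm of the 24. The pictures put the travel at 20–24 mm, so "home" rests mainly on that firm stop.
- **Template:** It slid over the dowels with almost no force, at most about 8 N of load change at the wrist. It stopped at the expected height (0.2054 m at the tool). The last picture shows both dowels through the holes and the plate lying flush.
- **Grip position check:** The grip's ends in the two fixed cameras lay 2–3 pixels from prediction, and one end in the side view was about 6 pixels off. I put this down to the grip's posts being included in the blue area. I did not measure the final seating to the millimetre.
- **Jar and punnets:** The arm was never taken near them and I saw no sign of contact. I did not measure their positions again at the end.

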